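Load the bench lift, mesh its gear and wind it up

TASK

Stand every squat amber sample jar that is on the bench upright on the lowered table of the bench lift. Then push the gear knob fully down and rock the crank until the dog teeth drop fully home while the table is still down, and wind the crank clockwise until the table is at its top stop. Finally pull the gear knob fully up so that the crank is out of gear; the jars must be left standing on the raised table and the mug left alone.

Things in the scene. Friction and masses are not known exactly. Their poses are not given: they have to be found in the camera images.
- bench_lift: fixed hand-cranked bench lift on a grey base plate 280 x 450 mm, 16 mm thick; may be turned up to 0.2 rad. Origin on the bench; its x axis points away from the robot to the mast side, y to its left. In its own frame the lift table is centred at (-20, 115) mm, the crank axis at (0, -115) mm, the gear knob at (-95, -210) mm. A low mast of two round columns stands behind the table at x = 120 to 152 mm, y = 50 to 180 mm, and is 150 mm high
- table_centre (a point): centre of the upper face of the lift table, a flat steel plate 190 mm (machine x) by 180 mm (machine y) with a thin grey mat and a rim 4 mm wide and 4 mm high round its edge; its upper face is 45 mm above the bench when down. Axes as bench_lift. It has room for four jars in two rows about 80 mm apart
- lift_table (a joint): height of the table over its lowest place, m: 0 down (at the start), about 0.082 at the top stop. It stays at any height by itself, in gear or out of it
- crank (a joint): angle of the crank, rad, growing clockwise seen from above, no limit. Out of gear it turns freely (about 1 N at the grip) and does not move the table; in gear one clockwise turn raises the table 40 mm and needs about 5 N at the grip
- crank_axis (a point): point on the vertical axis of the crank, 185 mm above the bench. Axes as bench_lift
- crank_grip (a point): middle of the crank's grip, a black upright bar 20 x 20 mm square, 55 mm from the crank axis, 185 mm above the bench; the bar spans heights 152 to 205 mm and is fixed to the crank arm (its faces turn with the crank, it does not spin). At this point the x axis is along the arm toward the crank axis, z up; a horizontal steel arm 18 mm wide lies below the bar, its top at 152 mm
- gear_knob (a joint): how far the gear knob is pushed down, m: 0 fully up (out of gear, at the start), 0.016 fully down. It stays where it is left; 4 to 8 N pushes it down, about 13 N pulls it up. It only carries a fork: pushed down it lets the sprung upper dog down onto the lower dog
- gear_knob_grip (a point): middle of the black cylindrical cap of the gear knob, 29 mm across and 28 mm high, on a thin upright stem; 190 mm above the bench when up. The cap's flat top lies 14 mm above this point
- upper_dog (a joint): how far the upper dog (steel disc 116 mm across under the crank, turning with it, with four round-nosed teeth beneath) has dropped, m: 0 up, about 0.002 when its teeth rest on the teeth of the lower dog, 0.0135 when fully home between them. A spring of about 3 N presses it down whenever the knob is down. The teeth line up at every quarter turn of the crank, within about 0.1 to 0.2 rad; at the start they never do
- jar_a: squat amber glass sample jar with a black screw cap, a cylinder 50 mm across and 36 mm high, about 120 g; origin at the centre of its underside, z up along it. All jars are alike. May be absent
- jar_b: squat amber glass sample jar with a black screw cap, a cylinder 50 mm across and 36 mm high, about 120 g; origin at the centre of its underside, z up along it. All jars are alike. May be absent
- jar_c: squat amber glass sample jar with a black screw cap, a cylinder 50 mm across and 36 mm high, about 120 g; origin at the centre of its underside, z up along it. All jars are alike. May be absent
- jar_d: squat amber glass sample jar with a black screw cap, a cylinder 50 mm across and 36 mm high, about 120 g; origin at the centre of its underside, z up along it. All jars are alike. May be absent
- mug: purple banded mug 71 mm across, 107 mm high, bystander; origin at the centre of its underside

How it is judged:
On the way, in this order (a step that is already met when the one before it is completed fails the run):
1. all jars stand on the lowered table (x of jar_a in the frame of table_centre between -0.091 and 0.091 m and y of jar_a in the frame of table_centre between -0.086 and 0.086 m and z of jar_a in the frame of table_centre between -0.006 and 0.008 m and angle between each of jar_a, jar_b, jar_c, jar_d's own z axis and vertical below 0.2 rad and linear speed of each of jar_a, jar_b, jar_c, jar_d below 0.05 m/s and x of jar_b in the frame of table_centre between -0.091 and 0.091 m and y of jar_b in the frame of table_centre between -0.086 and 0.086 m and z of jar_b in the frame of table_centre between -0.006 and 0.008 m and x of jar_c in the frame of table_centre between -0.091 and 0.091 m and y of jar_c in the frame of table_centre between -0.086 and 0.086 m and z of jar_c in the frame of table_centre between -0.006 and 0.008 m and x of jar_d in the frame of table_centre between -0.091 and 0.091 m and y of jar_d in the frame of table_centre between -0.086 and 0.086 m and z of jar_d in the frame of table_centre between -0.006 and 0.008 m and value of joint lift_table below 0.008 m), for 0.2 s.
2. the knob is down and the dog teeth are fully home while the table is still down (value of joint gear_knob above 0.012 m and value of joint upper_dog above 0.01 m and value of joint lift_table below 0.015 m), for 0.2 s.
3. the table is wound up to its top stop (value of joint lift_table above 0.077 m), for 0.2 s.
At the end, for the whole second after the job is handed in: The table is within 5 mm of its top stop, the gear knob and the upper dog are up (within 4 mm), and every jar present stands still and upright (within 0.2 rad) on the table, its axis within the plate (x of jar_a in the frame of table_centre between -0.091 and 0.091 m and y of jar_a in the frame of table_centre between -0.086 and 0.086 m and z of jar_a in the frame of table_centre between -0.006 and 0.008 m and angle between each of jar_a, jar_b, jar_c, jar_d's own z axis and vertical below 0.2 rad and linear speed of each of jar_a, jar_b, jar_c, jar_d below 0.05 m/s and x of jar_b in the frame of table_centre between -0.091 and 0.091 m and y of jar_b in the frame of table_centre between -0.086 and 0.086 m and z of jar_b in the frame of table_centre between -0.006 and 0.008 m and x of jar_c in the frame of table_centre between -0.091 and 0.091 m and y of jar_c in the frame of table_centre between -0.086 and 0.086 m and z of jar_c in the frame of table_centre between -0.006 and 0.008 m and x of jar_d in the frame of table_centre between -0.091 and 0.091 m and y of jar_d in the frame of table_centre between -0.086 and 0.086 m and z of jar_d in the frame of table_centre between -0.006 and 0.008 m and value of joint lift_table above 0.077 m and value of joint each of gear_knob, upper_dog below 0.004 m); the robot touches nothing.
It fails at once if the mug is pushed more than 40 mm or tipped (distance of mug from where it was at the start of the episode above 0.04 m or angle between mug's own z axis and vertical above 0.5 rad).
Of jar_a, jar_b, jar_c, jar_d only 2 to 4 are there at a start; the rules pass over those that are not, and their reading is None.
At some moment in a run one of jar_a, jar_b, jar_c, jar_d may be knocked a few centimetres aside while the robot is not near it.
It also fails if it takes over 210 s, if anything falls off the work surface, if the arm or the gripper's body presses on something with over 40 N, if the wrist force passes 120 N, or if a joint passes its speed limit or range.

ROBOT

A 6-joint arm with a two-finger parallel gripper is mounted at the origin on a cart in front of the work surface, level with it; the furniture and walls round the work are solid. World frame = base frame: x ahead of the robot, y to its left, z up, the work surface at z = 0. Lengths are in m, angles in rad, forces in N, time in s.
With the tool pointing down it reaches from about 0.4 to 0.825 m from the base axis. Payload 7 kg.
Tool frame: the origin (TCP) lies at the very end of the fingers, on their centre line; the grasp point (between the pads) lies 19 mm behind it; z points along the fingers, y is the direction in which the jaws open and shut (so a half turn about z gives the same grasp; the last joint's range is limited). The gripper opens to 88 mm and grips with 3 to 60 N. Pads are 19 mm wide; open, the fingers measure 130 mm over their backs; the gripper's body (78 mm by 193 mm) begins 47 mm behind the grasp point.
Start: joints at [1.392, 0.359, 0.012, 0, -1.224, -0.288], TCP at [0.304, 0.603, 0.227] pointing down, gripper open.
Joint ranges: [-3.07, 3.07], [-1.43, 2.12], [-1.02, 1.25], [-3.03, 1.67], [-3.05, -0], [-3.03, 3.03]. Speed limits (rad/s): [2.39, 2.39, 3.01, 3.14, 3.14, 3.14].

INTERFACE

Orientations are given as [roll, pitch, yaw] about the fixed x, y, z axes, in that order (R = Rz(yaw) Ry(pitch) Rx(roll)).
In Python, from station import arm gives the robot as it stands.
- The arm moves only by the shell command python3 -m inch 'ROWS' [FORCE]. ROWS is text: rows parted by semicolons, each of 7 numbers parted by spaces: the closure, from 0 (fully open) to 1 (shut), then the shift along the tool's x, y, z each as a share of 300 mm, from -1 to 1, then the turn, a rotation vector about the tool's x, y, z each as a share of 60 degrees, from -1 to 1. In form: grip tx ty tz rx ry rz; .... A call has 1 to 12 rows; each row is the pose to reach, as a shift and turn from the pose commanded when the call began, along the tool's axes at that moment; what a row does not reach only later rows make up. A row lasts 1/10 s, in which the tool goes at most 50 mm and 8.59 degrees, less where a joint would pass 70% of its speed; a pose out of reach is approached as far as the arm can. A call with a number of a shift or a turn outside -1 to 1 is refused whole. A call with a gripper value outside its range is refused whole. The fingers move at their own pace and stop on an object; FORCE is the grip in N (left out, the last holds). Time passes only in rows, so rows that repeat a pose let the fingers close. It gives the time, the measured TCP pose, the force and the opening at its end, in the units of the state.
- arm.get_state(): the state, without advancing time (a new reading comes with each control period).
- arm.grab_frame(name): name is "side" or "top" or "wrist"; returns a dict with "img" (480x640x3 uint8, red, green, blue), "range_z" (480x640 float32, m along the optical axis (not along the pixel's ray), 0 where there is no reading), "fx", "fy", "cx", "cy" (pixels), "extrinsics" (4x4, takes a point from world to camera coordinates); the wrist camera has in their place "tool_from_camera" (4x4, takes a point from camera to tool coordinates, whose origin is the TCP and whose axes are the flange's). Camera axes: x right, y up, looking along -z (the intrinsics and any distortion apply to the point x, -y, -z); pixel columns grow to the right and rows downward; lengths in m; the calibration is good to about 2 mm. The wrist camera is an equidistant fisheye: a pixel r from the principal point sees the ray r / f radians off the axis. A picture is of the moment at which its call begins: read the wrist's pose just before it.
- arm.job_done(): hands the job in, once; it reports no verdict.
The state is a dict: "t": time; "q": joint angles; "qd": joint speeds; "joint_efforts": joint torques, N m; "eef_pos": TCP position; "ee_rot": TCP orientation; "force": force on the tool from outside, world axes, zero at the start; "moment": the same for the moment, N m; "width": finger opening in m.
Only numpy, scipy, OpenCV 4.12 (cv2) and the standard library are available. Lean on these libraries where they do the work, as an engineer would, in place of code of your own. Each camera call takes 0.05 s, during which the arm holds its last target.

## Working session

There is one attempt and no reset: what is moved stays moved. The work goes in short steps, Python scripts to look and compute and a shell command to move; the robot and the scene stay as the last step left them, time stands still between calls to the robot, and variables do not carry over. Pictures are saved under pics/ and viewed, and the job is handed in when it is done.

```bash
ls; mkdir -p pics
python3 - <<'E'
from station import arm
import cv2
s=arm.get_state(); print(s)
for n in("side","top","wrist"):
    f=arm.grab_frame(n); cv2.imwrite(f"pics/{n}0.png",f["img"][:,:,::-1])
    print(n,{k:(v if k not in("img","range_z") else v.shape) for k,v in f.items()})
E
```

```text
pics
{'t': 0.0, 'q': array([ 1.39209867e+00,  3.59401025e-01,  1.10560345e-02, -3.44547496e-04,
       -1.22411244e+00, -2.88079262e-01]), 'qd': array([ 0.00037565,  0.00019043,  0.00090587,  0.00078328,  0.00068282,
       -0.00131215]), 'joint_efforts': array([-1.87743390e-03, -5.82716596e+01,  2.93065274e+01,  6.99745461e+00,
        6.86368949e-03, -1.67727899e-04]), 'eef_pos': array([0.30357423, 0.60232778, 0.22561333]), 'ee_rot': array([ 3.13990797e+00, -1.61435391e-04, -4.66894126e-01]), 'force': array([ 0.06034429, -0.44910707,  0.49226647]), 'moment': array([0.00628682, 0.00333526, 0.01870228]), 'width': 0.08757203293100675}
side {'img': (480, 640, 3), 'range_z': (480, 640), 'fx': 586.7430306788103, 'fy': 586.7430306788103, 'cx': 323.3191958098774, 'cy': 246.16979172782817, 'extrinsics': array([[ 9.99855032e-01,  1.69855476e-02, -1.18558878e-03,
        -5.69203664e-01],
       [-7.88098408e-03,  5.23388014e-01,  8.52058025e-01,
        -1.50429609e-01],
       [ 1.50931951e-02, -8.51925160e-01,  5.23446002e-01,
        -1.24361206e+00],
       [ 0.00000000e+00,  0.00000000e
[... 278 characters left out ...]
     [ 0.99575359,  0.01217953,  0.09124941, -0.5850168 ],
       [-0.09130967,  0.00448562,  0.99581244, -1.17570036],
       [ 0.        ,  0.        ,  0.        ,  1.        ]])}
wrist {'img': (480, 640, 3), 'range_z': (480, 640), 'fx': 371.64829954431775, 'fy': 371.64829954431775, 'cx': 326.26667606455794, 'cy': 243.07819071724222, 'tool_from_camera': array([[-5.16039021e-04,  9.59069528e-01,  2.83170221e-01,
         7.52815698e-02],
       [ 9.99999840e-01,  4.28923832e-04,  3.69640426e-04,
        -5.36412602e-04],
       [ 2.33052413e-04,  2.83170366e-01, -9.59069596e-01,
        -1.57383162e-01],
       [ 0.00000000e+00,  0.00000000e+00,  0.00000000e+00,
         1.00000000e+00]])}
```

View pics/top0.png

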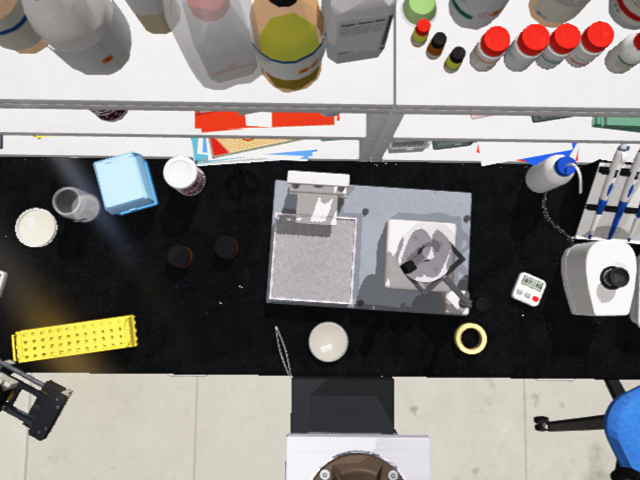

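View pics/side0.png

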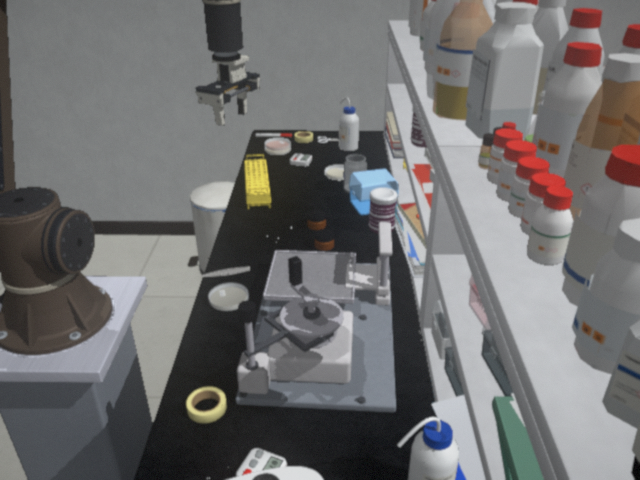

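The top view shows two jars (black caps near pixels (180,257) and (227,247)), and the mug at (185,175). The lift sits at the centre, with its table at about (312,258), the crank at (425,258) and the knob near (482,303). Next I'll measure with depth and check for more jars.

```bash
cat > h.py <<'E'
import numpy as np, cv2
from station import arm
from scipy.spatial.transform import Rotation as R
def cloud(f,T=None):
    z=f["range_z"]; v,u=np.mgrid[:480,:640]
    x=(u-f["cx"])/f["fx"]*z; y=-(v-f["cy"])/f["fy"]*z
    P=np.stack([x,y,-z],-1)
    M=np.linalg.inv(f["extrinsics"])
    W=P@M[:3,:3].T+M[:3,3]; W[z<=0]=np.nan
    return W
def save(n,img,crop=None,s=1):
    if crop: a,b,c,d=crop; img=img[b:d,a:c]
    img=cv2.resize(img,None,fx=s,fy=s,interpolation=cv2.INTER_CUBIC)
    cv2.imwrite(f"pics/{n}.png",img[:,:,::-1])
def proj(f,p):
    E=f["extrinsics"]; c=E[:3,:3]@np.asarray(p)+E[:3,3]
    return f["cx"]+f["fx"]*c[0]/-c[2], f["cy"]-f["fy"]*c[1]/-c[2]
E
python3 - <<'E'
from h import *
f=arm.grab_frame("top"); W=cloud(f)
save("top1",f["img"],(150,140,550,340),2)
z=W[...,2]
on=(z>0.012)&(z<0.25)&(W[...,0]>0.3)&(W[...,0]<0.85)
n,l,st,c=cv2.connectedComponentsWithStats(on.astype(np.uint8))
for i in range(1,n):
    if st[i,4]>40:
        m=l==i; p=W[m]; print(st[i],p.min(0).round(3),p.max(0).round(3),np.median(p,0).round(3))
for (u,v) in [(180,257),(227,247),(312,258),(482,303),(404,266),(440,258)]:
    print(u,v,W[v,u].round(4),f["img"][v,u])
g=arm.grab_frame("side")
save("side1",g["img"],(190,190,420,420),2.5)
E
```

```text
[    0   109   640   219 45343] [ 0.4   -0.637  0.012] [0.82  0.823 0.25 ] [ 0.773 -0.077  0.107]
[  266   171   223   145 24677] [ 0.419 -0.25   0.012] [0.72  0.21  0.209] [ 0.565 -0.013  0.045]
[  52  187   48   36 1207] [0.615 0.591 0.012] [0.685 0.66  0.108] [0.651 0.614 0.069]
[  15  208   41   39 1096] [0.562 0.688 0.012] [0.649 0.778 0.023] [0.604 0.734 0.015]
[214 236  24  23 421] [0.54  0.277 0.013] [0.589 0.326 0.042] [0.564 0.301 0.035]
[167 245  25  23 447] [0.518 0.38  0.012] [0.568 0.429 0.043] [0.542 0.402 0.035]
[  0 271   6  13  49] [0.479 0.794 0.012] [0.505 0.807 0.022] [0.492 0.8   0.016]
[512 273  33  34 730] [ 0.441 -0.413  0.012] [ 0.515 -0.34   0.024] [ 0.479 -0.376  0.017]
[   6  315  131   53 3865] [0.31  0.493 0.013] [0.412 0.748 0.249] [0.36  0.621 0.046]
[ 308  322   40   40 1087] [0.315 0.028 0.012] [0.401 0.115 0.022] [0.357 0.072 0.015]
[455 323  31  31 402] [ 0.336 -0.278  0.012] [ 0.402 -0.212  0.026] [ 0.368 -0.244  0.018]
180 257 [0.5403 0.3993 0.0357] [26 25 28]
227 247 [0.5637 0.2965 0.0351] [28 26 29]
312 258 [0.541  0.1081 0.0464] [183 178 181]
482 303 [ 0.4509 -0.2161  0.1991] [32 31 33]
404 266 [ 0.5191 -0.0681  0.2013] [16 17 17]
440 258 [ 0.5404 -0.1572  0.1123] [150 144 150]
```

View pics/top1.png

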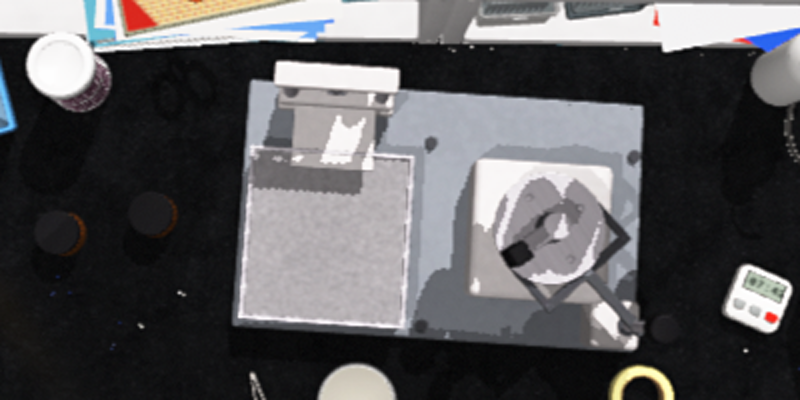

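View pics/side1.png

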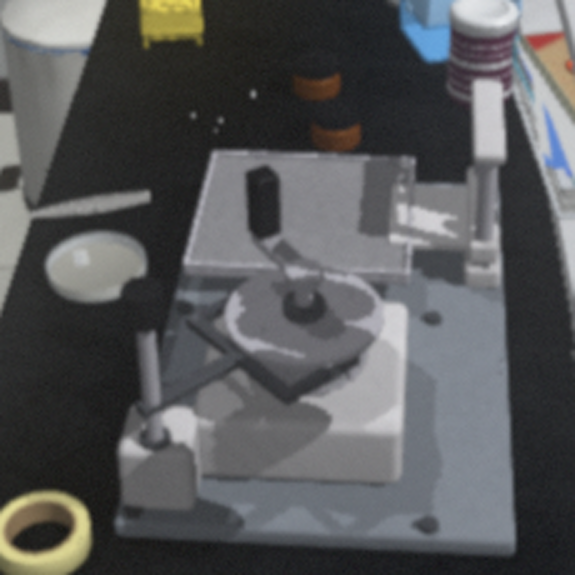

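```bash
cat >> h.py <<'E'
def ray(f,u,v,z):
    M=np.linalg.inv(f["extrinsics"]); d=M[:3,:3]@np.array([(u-f["cx"])/f["fx"],-(v-f["cy"])/f["fy"],-1]); o=M[:3,3]
    return o+d*(z-o[2])/d[2]
def fit2(A,B):
    a=A-A.mean(0);b=B-B.mean(0)
    th=np.arctan2((a[:,0]*b[:,1]-a[:,1]*b[:,0]).sum(),(a*b).sum())
    c,s=np.cos(th),np.sin(th);Rm=np.array([[c,-s],[s,c]])
    return th,B.mean(0)-Rm@A.mean(0),Rm
E
python3 - <<'E'
from h import *
f=arm.grab_frame("top"); W=cloud(f)
px=[(248,82),(643,105),(637,350),(233,327)]; lm=[(140,225),(140,-225),(-140,-225),(-140,225)]
tx=[(252,146),(413,157),(406,329),(237,319)]; lt=[(75,205),(75,25),(-115,25),(-115,205)]
B=np.array([ray(f,150+a/2,140+b/2,.016)[:2] for a,b in px]); T=np.array([ray(f,150+a/2,140+b/2,.049)[:2] for a,b in tx])
for A,P in((np.array(lm)/1e3,B),(np.array(lt)/1e3,T)):
    th,t,Rm=fit2(A,P); print(th,t,(P-A@Rm.T-t).round(4).tolist())
A=np.array(lm+lt)/1e3;P=np.r_[B,T]
th,t,Rm=fit2(A,P)
print("lift",th,t)
for n,p in dict(table=(-.02,.115),axis=(0,-.115),knob=(-.095,-.21)).items(): print(n,(Rm@p+t).round(4))
# measured knob top / grip top
def med(box,lo,hi,dark=True):
    a,b,c,d=box; w=W[b:d,a:c].reshape(-1,3); k=f["img"][b:d,a:c].reshape(-1,3).max(1)<60
    w=w[k&(w[:,2]>lo)&(w[:,2]<hi)]; return len(w),(w.min(0)+w.max(0))/2,np.median(w,0)
print("knob",med((470,290,495,315),.193,.215)); print("grip",med((395,255,425,275),.193,.215))
for b in((160,240,196,275),(210,232,242,262)): print("jar",med(b,.028,.045))
print("mug",np.nanmedian(W[160:195,165:195].reshape(-1,3)[(W[160:195,165:195,2].ravel()>.1)&(W[160:195,165:195,2].ravel()<.115)],0))
# orange mask in side
g=arm.grab_frame("side"); V=cloud(g); im=g["img"].astype(int)
m=((im[...,0]>im[...,2]+40)&(im[...,0]>im[...,1]+20)&(V[...,2]<.06)&(V[...,2]>-.02)).astype(np.uint8)
n,l,st,c=cv2.connectedComponentsWithStats(m)
for i in range(1,n):
    if st[i,4]>25: print(st[i],np.nanmedian(V[l==i],0).round(3))
E
```

```text
-0.04391179728894846 [ 0.56826851 -0.02224765] [[-0.0011, 0.0006], [-0.0021, 0.0007], [0.0013, -0.001], [0.0018, -0.0004]]
-0.05128667985853264 [ 0.5537505  -0.01114878] [[-0.0002, -0.0012], [-0.0009, 0.0013], [0.0008, -0.0018], [0.0003, 0.0017]]
lift -0.03777406717481036 [ 0.56179172 -0.01659781]
table [0.5461 0.0991]
axis [ 0.5574 -0.1315]
knob [ 0.4589 -0.2229]
knob (194, array([ 0.4490654 , -0.21338121,  0.20016475]), array([ 0.4490217 , -0.21266351,  0.20307495]))
grip (109, array([ 0.51916045, -0.07745528,  0.20056898]), array([ 0.51901758, -0.07723358,  0.20414272]))
jar (400, array([0.54275846, 0.40446855, 0.03534379]), array([0.54240285, 0.40412216, 0.03570954]))
jar (392, array([0.56487039, 0.30140174, 0.03554629]), array([0.56476379, 0.30189142, 0.0353508 ]))
mug [0.71373064 0.38883507 0.10482469]
[281 133  11   4  42] [0.415 1.057 0.006]
[313 220  13   9  65] [0.554 0.381 0.016]
[321 241  13   8  68] [0.576 0.278 0.017]
[243 469   9   6  38] [ 0.46  -0.391  0.019]
```

Run:
```python
from h import *
th=-.0513;t=np.array([.5537,-.0111]);c,s=np.cos(th),np.sin(th);Rm=np.array([[c,-s],[s,c]])
L=lambda x,y:Rm@[x,y]+t
pts=[(*L(-.02,.115),.045),(*L(-.115,.025),.049),(*L(.075,.025),.049),(*L(-.115,.205),.049),(*L(.075,.205),.049),(*L(0,-.115),.18),(.449,-.213,.204),(.519,-.0773,.205),(.5425,.404,.036),(.565,.3015,.036),
 (*L(-.14,-.225),.016),(*L(.14,-.225),.016),(*L(-.14,.225),.016),(*L(.14,.225),.016),(.714,.389,.107)]
for n,cr,sc in(("side",(190,190,420,420),3),("top",(150,140,550,340),2)):
    f=arm.grab_frame(n); im=cv2.resize(f["img"][cr[1]:cr[3],cr[0]:cr[2]],None,fx=sc,fy=sc,interpolation=cv2.INTER_CUBIC)
    if n=="side": im=im[:600]
    for p in pts:
        u,v=proj(f,p); cv2.drawMarker(im,(int((u-cr[0]+.5)*sc),int((v-cr[1]+.5)*sc)),(0,255,0),cv2.MARKER_CROSS,10,1)
    save(n+"ov",im)
```

```text
(no output)
```

View pics/sideov.png

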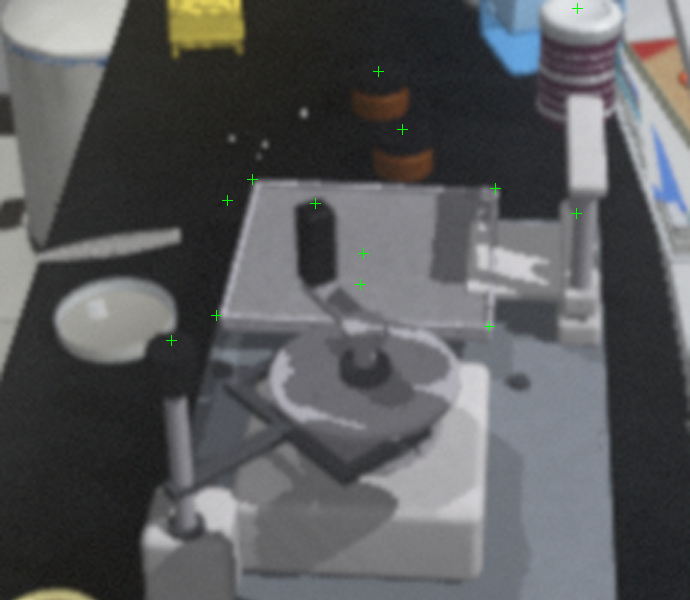

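View pics/topov.png

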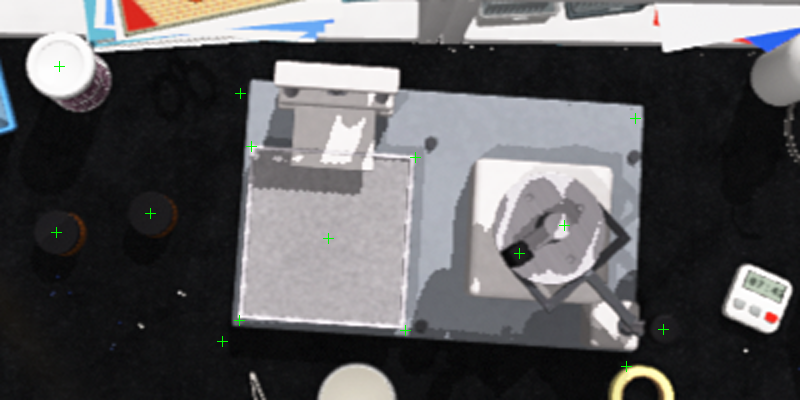

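Both views agree on the table corners, knob, grip and two jars: (0.565,0.3015) and (0.5425,0.404). The table-derived lift frame, with yaw −0.051, also fits the knob and the grip radius. I'll add a planner helper that prints shares, then move.

```bash
cat >> h.py <<'E'
def share(p,yaw=None,s=None):
    """shares from present measured pose to TCP p (tool down, yaw)"""
    s=s or arm.get_state(); Rm=R.from_euler('xyz',s["ee_rot"])
    d=Rm.inv().apply(np.array(p)-s["eef_pos"])/.3
    r=np.zeros(3)
    if yaw is not None:
        r=(Rm.inv()*R.from_euler('xyz',[np.pi,0,yaw])).as_rotvec()/np.radians(60)
    return d.round(4),r.round(4)
th=-.0513;t0=np.array([.5537,-.0111]);c_,s_=np.cos(th),np.sin(th);RL=np.array([[c_,-s_],[s_,c_]])
L=lambda x,y:RL@[x,y]+t0
E
python3 - <<'E'
from h import *
print(share((.44,.43,.2256),-.05))
E
```

```text
(array([0.6647, 0.3098, 0.003 ]), array([ 1.00e-04,  0.00e+00, -3.98e-01]))
```

```bash
python3 -m inch '0 .665 .31 0 0 0 -.398;0 .665 .31 0 0 0 -.398;0 .665 .31 0 0 0 -.398;0 .665 .31 0 0 0 -.398;0 .665 .31 0 0 0 -.398;0 .665 .31 0 0 0 -.398' 20
python3 - <<'E'
from h import *
print(share((.565,.3015,.12),-.05)); print(share((.565,.3015,.01),-.05))
E
```

```text
t: 1.05
eef_pos: [0.4417, 0.4275, 0.227]
ee_rot: [-3.141, -0.0, -0.053]
force: [-0.7, 0.4, 0.5]
width: 0.0877
(array([0.4327, 0.3976, 0.3566]), array([-0.0002, -0.0002, -0.0032]))
(array([0.4326, 0.3976, 0.7232]), array([-0.0002, -0.0002, -0.0032]))
```

```bash
python3 -m inch '0 .433 .398 .35 0 0 0;0 .433 .398 .35 0 0 0;0 .433 .398 .35 0 0 0;0 .433 .398 .35 0 0 0;0 .433 .398 .35 0 0 0;0 .433 .398 .35 0 0 0;0 .433 .398 .35 0 0 0'
python3 - <<'E'
from h import *
print(share((.565,.3015,.01),-.05))
f=arm.grab_frame("wrist"); save("w1",f["img"])
f=arm.grab_frame("top"); save("t1",f["img"],(130,140,330,300),4)
E
```

```text
t: 1.75
eef_pos: [0.5639, 0.3054, 0.1222]
ee_rot: [-3.141, -0.001, -0.049]
force: [-0.3, -0.7, 1.0]
width: 0.0879
(array([0.0041, 0.0129, 0.3741]), array([-0.0007, -0.0008,  0.0006]))
```

View pics/w1.png

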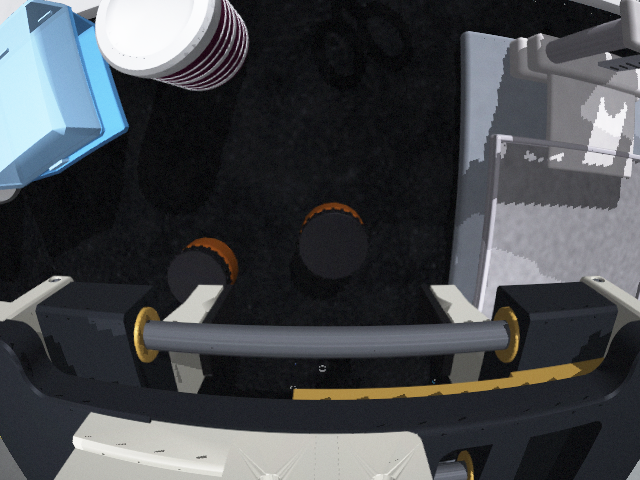

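The wrist view shows jar b's cap at (333,245), roughly centred between the fingers at columns about 205 and 450. The other jar is at (200,275). Descending.

```bash
python3 -m inch '0 .004 .01 .12 0 0 0;0 .004 .01 .25 0 0 0;0 .004 .01 .37 0 0 0;0 .004 .01 .37 0 0 0;1 .004 .01 .37 0 0 0;1 .004 .01 .37 0 0 0;1 .004 .01 .37 0 0 0;1 .004 .01 .37 0 0 0;1 .004 .01 .37 0 0 0;1 .004 .01 .37 0 0 0' 20; python3 -m inch '1 0 0 -.2 0 0 0;1 0 0 -.42 0 0 0;1 0 0 -.42 0 0 0;1 0 0 -.42 0 0 0'
python3 - <<'E'
from h import *
c=L(-.02+.035,.115); print(c); print(share((*c,.14),-.05))
f=arm.grab_frame("top"); save("t2",f["img"],(130,140,330,300),4)
E
```

```text
t: 2.85
eef_pos: [0.5652, 0.3013, 0.0114]
ee_rot: [-3.141, -0.001, -0.05]
force: [-1.7, 0.4, 5.7]
width: 0.0496
t: 3.25
eef_pos: [0.567, 0.3027, 0.1417]
ee_rot: [-3.136, -0.006, -0.049]
force: [0.7, 0.3, -1.5]
width: 0.0493
[0.57457718 0.10297955]
(array([0.0581, 0.6637, 0.0025]), array([-0.0052, -0.0058,  0.0005]))
```

View pics/t2.png

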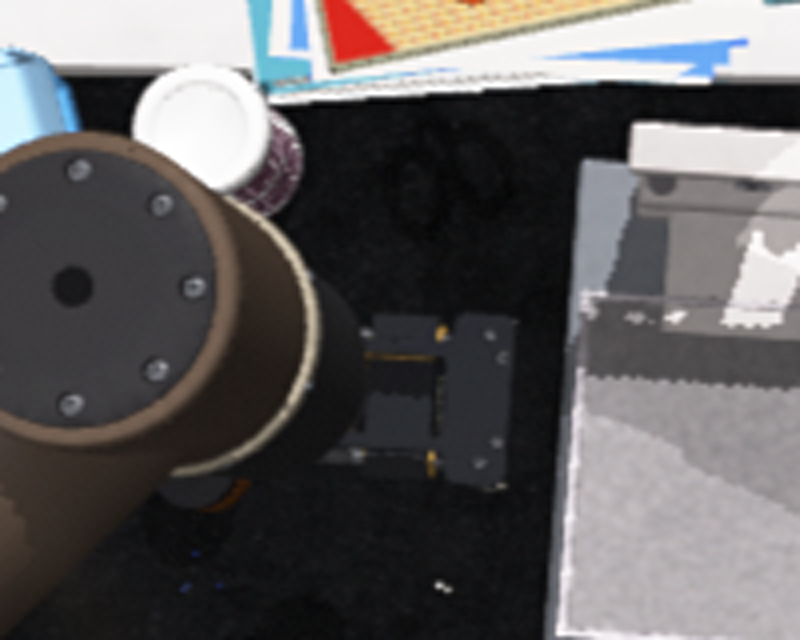

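```bash
python3 -m inch '1 .015 .16 0 0 0 0;1 .03 .32 0 0 0 0;1 .045 .5 0 0 0 0;1 .05 .664 0 0 0 0;1 .05 .664 0 0 0 0;1 .05 .664 0 0 0 0;1 .05 .664 0 0 0 0'
python3 - <<'E'
from h import *
c=L(-.02+.035,.115); print(share((*c,.058),-.05))
E
```

```text
t: 4.0
eef_pos: [0.5697, 0.1016, 0.1357]
ee_rot: [3.141, 0.001, -0.05]
force: [0.0, 0.0, -0.5]
width: 0.0497
(array([ 0.0164, -0.0056,  0.259 ]), array([ 0.0004,  0.0011, -0.0004]))
```

```bash
python3 -m inch '1 .016 -.005 .1 0 0 0;1 .016 -.005 .18 0 0 0;1 .016 -.005 .257 0 0 0;1 .016 -.005 .257 0 0 0;1 .016 -.005 .257 0 0 0;0 .016 -.005 .257 0 0 0;0 .016 -.005 .257 0 0 0;0 .016 -.005 .257 0 0 0;0 .016 -.005 .257 0 0 0;0 .016 -.005 .1 0 0 0;0 .016 -.005 -.05 0 0 0;0 .016 -.005 -.05 0 0 0';python3 - <<'E'
from h import *
f=arm.grab_frame("wrist"); save("w3",f["img"])
print(share((.5425,.404,.15),-.05))
E
```

```text
t: 5.2
eef_pos: [0.5786, 0.1038, 0.1586]
ee_rot: [-3.138, -0.01, -0.049]
force: [0.0, 0.5, -0.9]
width: 0.0878
(array([-0.1643, -0.9948,  0.0208]), array([-0.0032, -0.0062,  0.0002]))
```

View pics/w3.png

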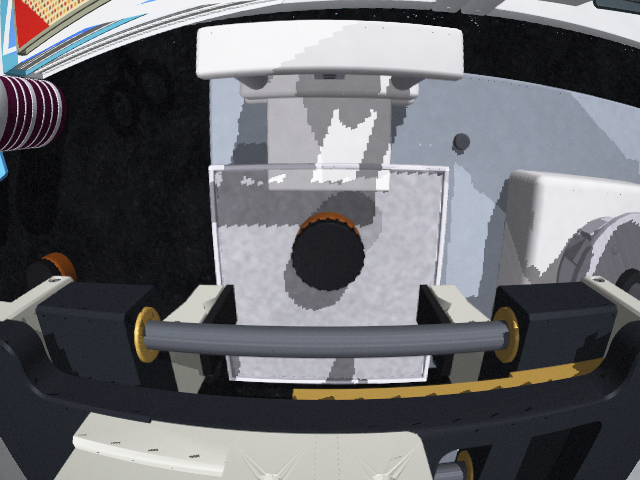

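The jar stands on the table at (328,255), inside the rim. Now jar a.

```bash
python3 -m inch '0 -.03 -.16 0 0 0 0;0 -.06 -.33 0 0 0 0;0 -.09 -.5 0 0 0 0;0 -.12 -.66 0 0 0 0;0 -.15 -.83 0 0 0 0;0 -.16 -.99 0 0 0 0;0 -.16 -.99 0.02 0 0 0;0 -.16 -.99 .02 0 0 0;0 -.16 -.99 .02 0 0 0';python3 - <<'E'
from h import *
f=arm.grab_frame("wrist"); save("w4",f["img"])
print(share((.5425,.404,.01),-.05))
E
```

```text
t: 6.15
eef_pos: [0.5413, 0.4006, 0.1447]
ee_rot: [3.14, 0.001, -0.05]
force: [-0.4, -0.9, 0.0]
width: 0.0871
(array([ 0.0026, -0.0124,  0.4508]), array([ 0.0009,  0.0006, -0.0008]))
```

View pics/w4.png

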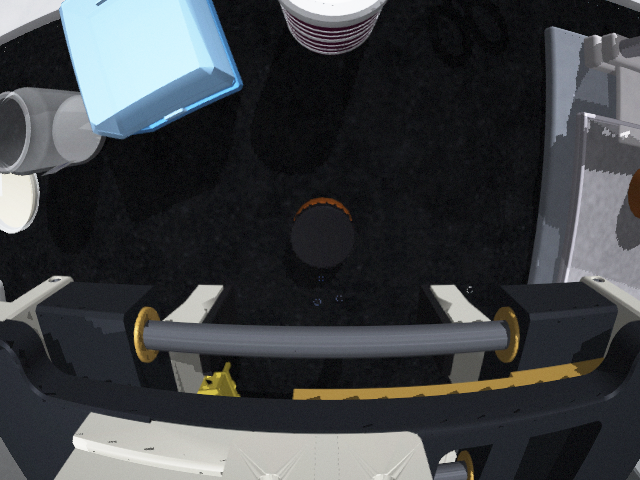

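Jar a is at (323,237), between the fingers and where expected. The mug at (333,20) is well clear.

```bash
python3 -m inch '0 .003 -.012 .15 0 0 0;0 .003 -.012 .3 0 0 0;0 .003 -.012 .45 0 0 0;0 .003 -.012 .45 0 0 0;0 .003 -.012 .45 0 0 0;1 .003 -.012 .45 0 0 0;1 .003 -.012 .45 0 0 0;1 .003 -.012 .45 0 0 0;1 .003 -.012 .45 0 0 0;1 .003 -.012 .45 0 0 0;1 .003 -.012 .45 0 0 0' 20; python3 -m inch '1 0 0 -.2 0 0 0;1 0 0 -.42 0 0 0;1 0 0 -.42 0 0 0;1 0 0 -.42 0 0 0'
python3 - <<'E'
from h import *
c=L(-.02-.047,.115); print(c); print(share((*c,.14),-.05))
f=arm.grab_frame("top"); W=cloud(f); save("t5",f["img"],(130,140,330,300),4)
b=W[215:300,270:355]; m=(b[...,2]>.065)&(b[...,2]<.1); q=b[m]; print(m.sum(),(q.min(0)+q.max(0))/2,np.ptp(q,axis=0)) if m.sum() else 0
E
```

```text
t: 7.3
eef_pos: [0.5428, 0.4053, 0.011]
ee_rot: [-3.142, -0.0, -0.05]
force: [-1.0, -0.7, 3.4]
width: 0.0497
t: 7.7
eef_pos: [0.5447, 0.4073, 0.1419]
ee_rot: [-3.135, -0.005, -0.049]
force: [-0.1, 0.1, -1.0]
width: 0.0496
[0.49268506 0.1071843 ]
(array([-1.2380e-01,  1.0076e+00, -6.0000e-04]), array([-0.0059, -0.0052,  0.0007]))
423 [0.57552769 0.10503007 0.07719253] [0.04801274 0.04918073 0.01919909]
```

View pics/t5.png

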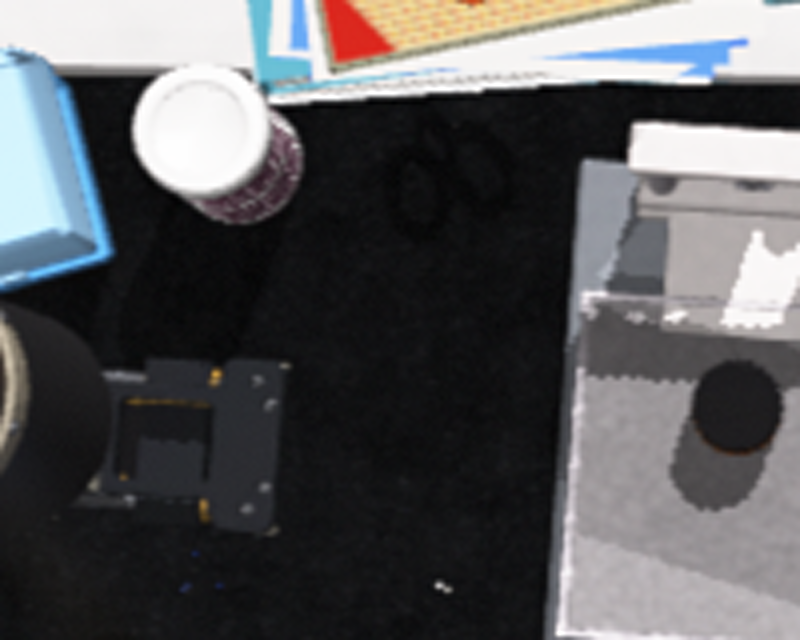

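Jar b is upright on the table at (0.5755,0.105), as intended, and jar a is held (opening 49.6 mm).

```bash
python3 -m inch '1 -.03 .16 0 0 0 0;1 -.05 .33 0 0 0 0;1 -.08 .5 0 0 0 0;1 -.1 .66 0 0 0 0;1 -.125 .83 0 0 0 0;1 -.125 .995 0 0 0 0;1 -.125 1 0 0 0 0;1 -.125 1 0 0 0 0;1 -.125 1 0 0 0 0'
python3 - <<'E'
from h import *
c=L(-.02-.047,.115); print(share((*c,.058),-.05))
E
```

```text
t: 8.65
eef_pos: [0.4904, 0.1078, 0.1359]
ee_rot: [3.141, 0.001, -0.05]
force: [0.5, 0.8, -1.4]
width: 0.0493
(array([0.008 , 0.0017, 0.2598]), array([ 0.0004,  0.0007, -0.0002]))
```

```bash
python3 -m inch '1 .008 0 .1 0 0 0;1 .008 0 .18 0 0 0;1 .008 0 .257 0 0 0;1 .008 0 .257 0 0 0;1 .008 0 .257 0 0 0;0 .008 0 .257 0 0 0;0 .008 0 .257 0 0 0;0 .008 0 .257 0 0 0;0 .008 0 .257 0 0 0;0 .008 0 .1 0 0 0;0 .008 0 -.05 0 0 0;0 .008 0 -.2 0 0 0';python3 -m inch '0 0 -.16 -.1 0 0 0;0 0 -.32 -.1 0 0 0;0 0 -.5 -.1 0 0 0;0 0 -.5 -.1 0 0 0'
python3 - <<'E'
from h import *
f=arm.grab_frame("top"); W=cloud(f); save("t6",f["img"],(220,140,520,340),2.6)
m=((W[...,2]>.065)&(W[...,2]<.1)&(W[...,0]>.43)&(W[...,0]<.63)&(W[...,1]>.02)&(W[...,1]<.19)).astype(np.uint8)
n,l,st,_=cv2.connectedComponentsWithStats(m)
for i in range(1,n):
    if st[i,4]>50: q=W[l==i]; c=(q.min(0)+q.max(0))/2; print(c,np.ptp(q,axis=0),RL.T@(c[:2]-L(-.02,.115)))
f=arm.grab_frame("side"); save("s6",f["img"],(190,190,420,420),2.5)
print(arm.get_state()["eef_pos"],arm.get_state()["t"])
E
```

```text
t: 9.85
eef_pos: [0.4924, 0.107, 0.1985]
ee_rot: [3.141, 0.0, -0.05]
force: [1.4, 0.6, 0.5]
width: 0.0875
t: 10.25
eef_pos: [0.5005, 0.2613, 0.2269]
ee_rot: [-3.14, -0.001, -0.048]
force: [-0.2, -0.3, -0.1]
width: 0.0876
[0.57489314 0.10510247 0.07622055] [0.04926271 0.04923106 0.01972946] [0.03520669 0.00213633]
[0.49368293 0.11031981 0.0782644 ] [0.04910065 0.04872631 0.01756323] [-0.04616422  0.00318255]
[0.4999024  0.25847792 0.22624327] 10.35
```

View pics/t6.png

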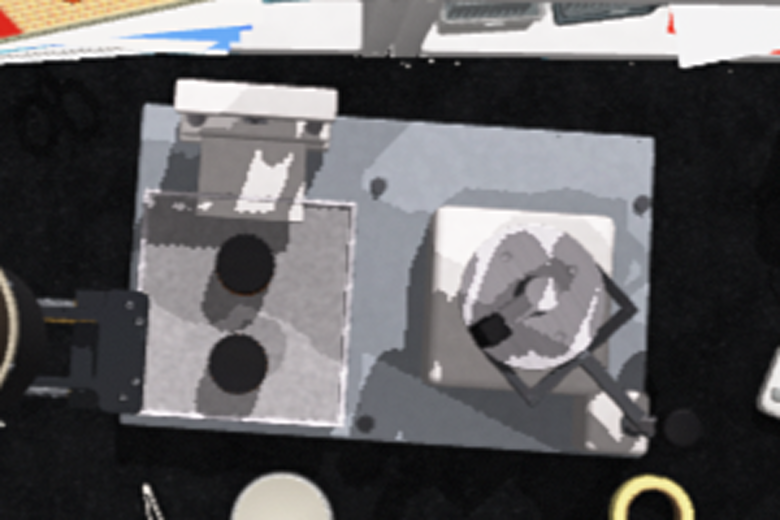

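View pics/s6.png

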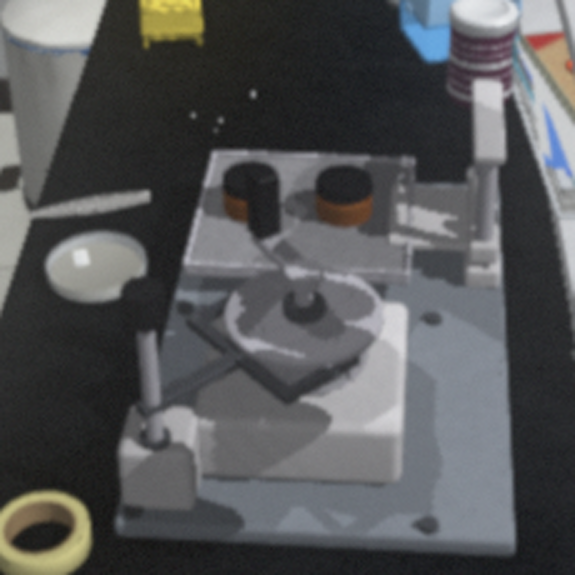

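Both jars are upright in the two views. In the table frame they are at about (35,2) and (−46,3) mm. Next is the knob, pressed with closed fingers.

```bash
python3 -m inch '1 0 .16 -.1 0 0 0;1 0 .33 -.1 0 0 0;1 -.05 .5 -.1 0 0 0;1 -.1 .66 -.1 0 0 0;1 -.15 .82 -.1 0 0 0;1 -.15 .97 -.1 0 0 0;1 -.15 .97 -.1 0 0 0' 20
python3 - <<'E'
from h import *
print(share((.4485,-.2145,.235),-.05))
E
```

```text
t: 11.05
eef_pos: [0.4383, -0.0363, 0.257]
ee_rot: [3.142, -0.0, -0.055]
force: [0.9, 0.2, 0.5]
width: 0.0375
(array([0.0667, 0.5913, 0.0734]), array([ 0.    , -0.0005, -0.0049]))
```

```bash
python3 -m inch '1 .03 .16 0 0 0 0;1 .06 .33 0 0 0 0;1 .067 .5 .03 0 0 0;1 .067 .595 .075 0 0 0;1 .067 .595 .075 0 0 0;1 .067 .595 .075 0 0 0'
python3 - <<'E'
from h import *
print(share((.4485,-.2145,.205),-.05))
f=arm.grab_frame("wrist"); save("w7",f["img"])
f=arm.grab_frame("side"); save("s7",f["img"],(190,190,420,420),2.5)
E
```

```text
t: 11.65
eef_pos: [0.4507, -0.2116, 0.2337]
ee_rot: [3.142, 0.001, -0.053]
force: [-0.4, 0.2, 0.4]
width: 0.0003
(array([-0.0066,  0.0099,  0.0955]), array([ 0.    ,  0.0012, -0.003 ]))
```

View pics/w7.png

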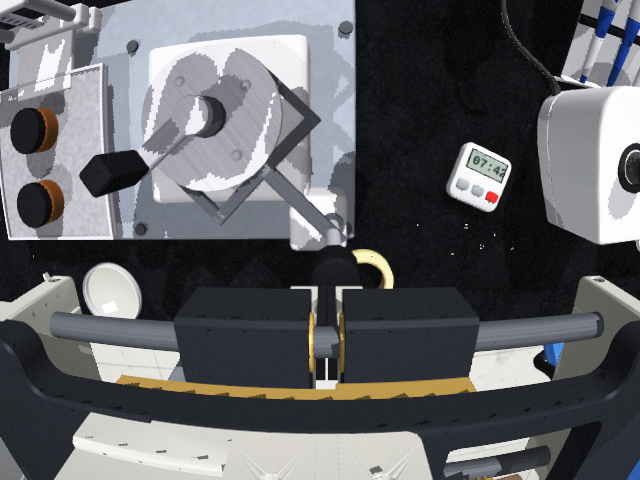

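View pics/s7.png

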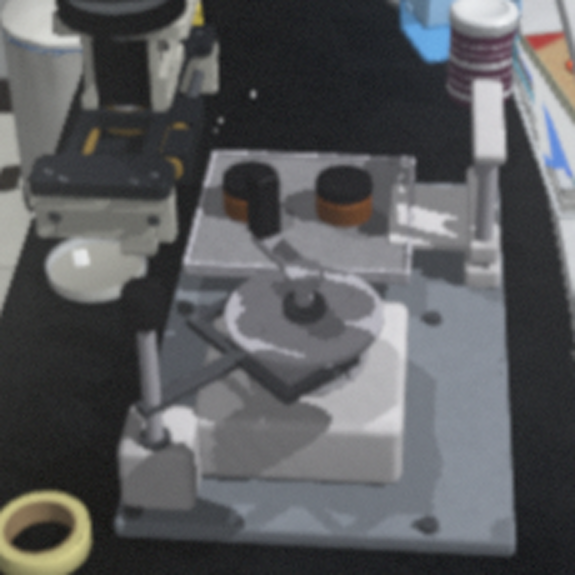

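Run:
```python
from h import *
f=arm.grab_frame("side"); im=f["img"].copy()
s=arm.get_state(); print(s["eef_pos"],s["t"])
for p in [s["eef_pos"],(.4485,-.2145,.204)]:
    u,v=proj(f,p); print(u,v); cv2.drawMarker(im,(int(u),int(v)),(0,255,0),cv2.MARKER_CROSS,6,1)
save("s8",im,(150,100,420,340),2.5)
```

```text
[ 0.45193186 -0.20999612  0.2346641 ] 11.8
247.27781281600747 286.30017015908436
246.11224277551213 303.40649879587
```

View pics/s8.png

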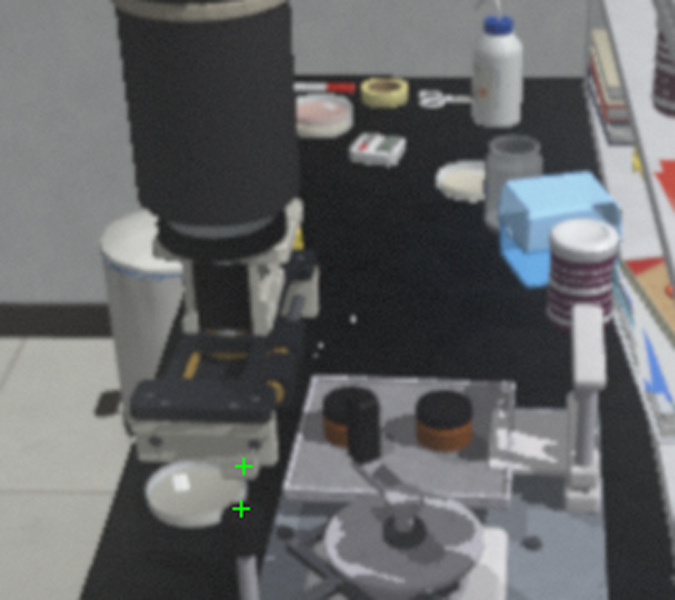

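```bash
cat >> h.py <<'E'
def wcloud(f,s):
    z=f["range_z"].astype(float); v,u=np.mgrid[:480,:640]
    dx=(u-f["cx"])/f["fx"]; dy=(v-f["cy"])/f["fy"]; th=np.hypot(dx,dy)+1e-9
    k=np.tan(th)/th*z; P=np.stack([dx*k,-dy*k,-z],-1)
    M=f["tool_from_camera"]; T=P@M[:3,:3].T+M[:3,3]
    W=R.from_euler('xyz',s["ee_rot"]).apply(T.reshape(-1,3)).reshape(T.shape)+s["eef_pos"]
    T[z<=0]=np.nan; W[z<=0]=np.nan
    return T,W
E
python3 - <<'E'
from h import *
s=arm.get_state(); f=arm.grab_frame("wrist"); T,W=wcloud(f,s)
for u,v in [(335,262),(335,255),(115,170),(208,118),(327,300),(320,320),(250,340),(33,205),(40,130)]: print(u,v,T[v,u].round(4),W[v,u].round(4))
save("w9",f["img"],(240,220,420,400),3.3)
E
```

```text
335 262 [0.0091 0.0037 0.0319] [ 0.4609 -0.2141  0.2028]
335 255 [0.0111 0.0038 0.0378] [ 0.4629 -0.2143  0.1969]
115 170 [ 0.0628 -0.1244  0.0371] [ 0.5208 -0.0888  0.1976]
208 118 [ 0.0903 -0.0786  0.0827] [ 0.5461 -0.1359  0.152 ]
327 300 [-0.0136 -0.0007  0.032 ] [ 0.4384 -0.2087  0.2027]
320 320 [ 0.0089 -0.0034 -0.0336] [ 0.461  -0.2071  0.2682]
250 340 [ 0.0337 -0.0175 -0.0892] [ 0.4863 -0.1942  0.3239]
33 205 [ 0.0267 -0.3172  0.1535] [0.4945 0.1055 0.0811]
40 130 [ 0.1051 -0.2965  0.1551] [0.5718 0.0809 0.0797]
```

View pics/w9.png

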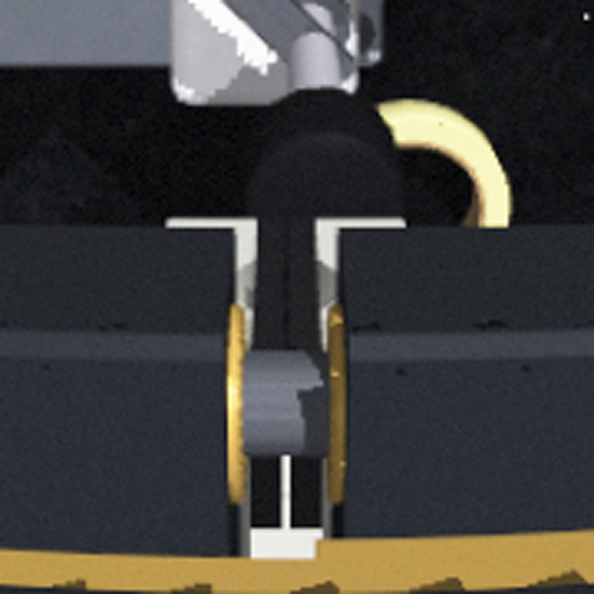

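Wrist depth puts the cap centre at about (0.449,−0.213) with its top at z = 0.203, which agrees with the top view. Pressing in steps.

```bash
python3 -m inch '1 -.01 .013 .05 0 0 0;1 -.01 .013 .09 0 0 0;1 -.01 .013 .11 0 0 0;1 -.01 .013 .13 0 0 0;1 -.01 .013 .13 0 0 0'; python3 -m inch '1 0 0 .01 0 0 0;1 0 0 .02 0 0 0;1 0 0 .03 0 0 0;1 0 0 .03 0 0 0'; python3 -m inch '1 0 0 .007 0 0 0;1 0 0 .014 0 0 0;1 0 0 .014 0 0 0'
```

```text
t: 12.35
eef_pos: [0.4487, -0.2137, 0.1947]
ee_rot: [-3.141, 0.001, -0.049]
force: [-0.5, -0.4, 0.8]
width: 0.0004
t: 12.75
eef_pos: [0.4491, -0.2141, 0.1881]
ee_rot: [3.141, -0.001, -0.049]
force: [-6.0, 5.5, 16.9]
width: 0.0005
t: 13.05
eef_pos: [0.4493, -0.2144, 0.1878]
ee_rot: [3.14, -0.003, -0.048]
force: [-18.9, 14.4, 49.1]
width: 0.0001
```

The knob has bottomed out: the tip stopped at z = 0.188 and the force rose to 49 N. I'll back off and check.

```bash
python3 -m inch '1 0 0 -.1 0 0 0;1 0 0 -.23 0 0 0;1 0 0 -.23 0 0 0;1 0 0 -.23 0 0 0'; python3 -m inch '1 -.05 -.15 0 0 0 0;1 -.1 -.3 0 0 0 0;1 -.1 -.3 0 0 0 0;1 -.1 -.3 0 0 0 0'
python3 - <<'E'
from h import *
s=arm.get_state(); print(s["eef_pos"],s["force"])
f=arm.grab_frame("wrist"); T,W=wcloud(f,s)
m=(W[...,2]>.15)&(W[...,2]<.21)&(np.hypot(W[...,0]-.449,W[...,1]+.2135)<.025)&(f["img"].max(2)<60)
print(m.sum(), W[m].max(0),np.median(W[m],0)); save("w10",f["img"])
f=arm.grab_frame("top"); W=cloud(f); 
m=(W[...,2]>.15)&(W[...,2]<.21)&(np.hypot(W[...,0]-.449,W[...,1]+.2135)<.025)&(f["img"].max(2)<60)
print(m.sum(), W[m].max(0),np.median(W[m],0),np.median(W[m][:,2])); save("t10",f["img"],(350,170,520,340),3.5)
np.save("top_after_knob.npy",W)
E
```

```text
t: 13.45
eef_pos: [0.4494, -0.2141, 0.2519]
ee_rot: [-3.142, -0.003, -0.05]
force: [0.3, -0.5, -0.8]
width: 0.0006
t: 13.85
eef_pos: [0.423, -0.1218, 0.2504]
ee_rot: [3.142, 0.0, -0.047]
force: [0.3, 0.1, -0.1]
width: 0.0005
[ 0.42297129 -0.12181127  0.25037671] [ 0.29124813  0.0693372  -0.0955529 ]
1737 [ 0.46299432 -0.20034126  0.18916322] [ 0.4507955  -0.21114271  0.18663955]Traceback (most recent call last):
  File "<stdin>", line 8, in <module>
    return umr_maximum(a, axis, None, out, keepdims, initial, where)
ValueError: zero-size array to reduction operation maximum which has no identity
```

View pics/w10.png

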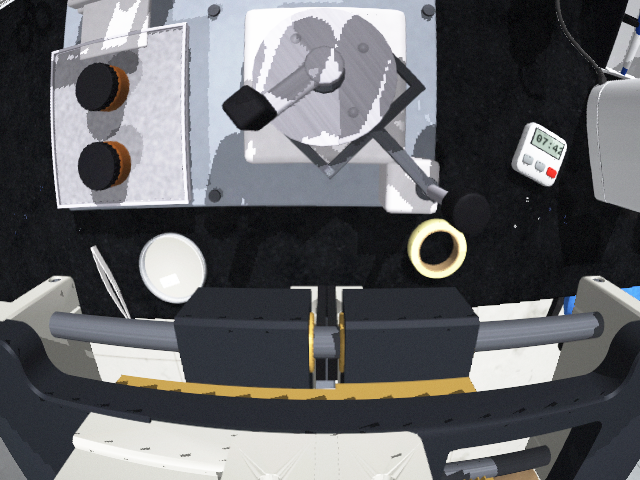

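The knob top now reads z ≈ 0.188, so it is down by 16 mm. Next I'll put the closed fingers behind the crank grip (bar at 120.6°) and push it clockwise around the circle.

```bash
cat >> h.py <<'E'
AX=L(0,-.115)
def circ(angs,z,r=.055,s=None):
    s=s or arm.get_state()
    for a in angs:
        p=AX+r*np.array([np.cos(np.radians(a)),np.sin(np.radians(a))])
        d,_=share((*p,z),s=s); print(a,p.round(4),"  ",*d.round(3))
E
python3 - <<'E'
from h import *
print(AX)
s=arm.get_state(); f=arm.grab_frame("wrist"); T,W=wcloud(f,s)
for u,v in [(300,110),(290,70),(360,60),(325,70),(270,110),(350,110)]: print(u,v,W[v,u].round(4))
m=(W[...,2]>.193)&(W[...,2]<.21)&(np.hypot(W[...,0]-.519,W[...,1]+.0773)<.03); q=W[m]; print("grip",(q.min(0)+q.max(0))/2)
m=(W[...,2]>.14)&(W[...,2]<.16)&(np.hypot(W[...,0]-AX[0],W[...,1]-AX[1])<.02); q=W[m]; print("hub",(q.min(0)+q.max(0))/2,np.ptp(q,axis=0))
circ([170,165],.25); circ([165],.168)
print(s["eef_pos"])
E
```

```text
[ 0.54780309 -0.12594871]
300 110 [ 0.521  -0.1062  0.1104]
290 70 [ 0.5541 -0.1001  0.1108]
360 60 [ 0.5594 -0.1553  0.1116]
325 70 [ 0.5448 -0.1273  0.1524]
270 110 [ 0.5177 -0.0918  0.1743]
350 110 [ 0.519  -0.1454  0.1111]
grip [ 0.51833067 -0.07935546  0.19975645]
hub [ 0.54685298 -0.12233594  0.14832722] [0.03118185 0.03219945 0.01226321]
170 [ 0.4936 -0.1164]    0.233 -0.035 0.001
165 [ 0.4947 -0.1117]    0.236 -0.051 0.001
165 [ 0.4947 -0.1117]    0.236 -0.051 0.274
[ 0.4232485  -0.12306739  0.25036198]
```

```bash
python3 -m inch '1 .1 -.03 0 0 0 0;1 .236 -.051 0 0 0 0;1 .236 -.051 .1 0 0 0;1 .236 -.051 .2 0 0 0;1 .236 -.051 .272 0 0 0;1 .236 -.051 .272 0 0 0;1 .236 -.051 .272 0 0 0'
python3 - <<'E'
from h import *
s=arm.get_state(); print(s["eef_pos"],s["force"])
circ([160,150,140,130,120,110,100,90,80,70,60],.168,s=s)
f=arm.grab_frame("wrist"); save("w11",f["img"])
E
```

```text
t: 14.7
eef_pos: [0.4949, -0.1121, 0.1693]
ee_rot: [3.141, 0.001, -0.051]
force: [-0.1, -0.5, -0.1]
width: 0.0004
[ 0.49486937 -0.11212341  0.16928975] [-0.05590058 -0.53667674 -0.12902838]
160 [ 0.4961 -0.1071]    0.003 -0.017 0.004
150 [ 0.5002 -0.0984]    0.015 -0.046 0.004
140 [ 0.5057 -0.0906]    0.032 -0.074 0.004
130 [ 0.5124 -0.0838]    0.054 -0.097 0.004
120 [ 0.5203 -0.0783]    0.079 -0.117 0.004
110 [ 0.529  -0.0743]    0.107 -0.132 0.004
100 [ 0.5383 -0.0718]    0.138 -0.142 0.004
90 [ 0.5478 -0.0709]    0.169 -0.146 0.004
80 [ 0.5574 -0.0718]    0.201 -0.145 0.004
70 [ 0.5666 -0.0743]    0.232 -0.138 0.004
60 [ 0.5753 -0.0783]    0.262 -0.126 0.004
```

View pics/w11.png

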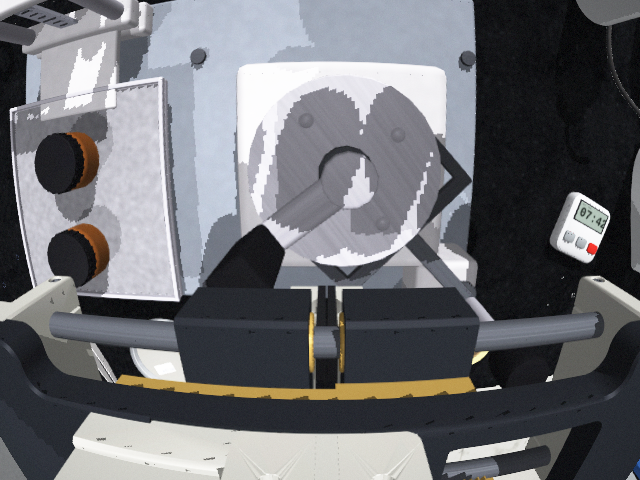

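```bash
python3 -m inch '1 .003 -.017 .004 0 0 0;1 .009 -.032 .004 0 0 0;1 .015 -.046 .004 0 0 0;1 .023 -.06 .004 0 0 0;1 .032 -.074 .004 0 0 0;1 .043 -.086 .004 0 0 0;1 .054 -.097 .004 0 0 0;1 .066 -.107 .004 0 0 0;1 .079 -.117 .004 0 0 0;1 .093 -.125 .004 0 0 0;1 .107 -.132 .004 0 0 0;1 .107 -.132 .004 0 0 0'
cat >> h.py <<'E'
def look(n):
    s=arm.get_state(); f=arm.grab_frame("wrist"); T,W=wcloud(f,s); save(n,f["img"])
    r=np.hypot(W[...,0]-AX[0],W[...,1]-AX[1])
    q=W[(r>.025)&(r<.052)&(W[...,2]>.085)&(W[...,2]<.12)]
    print("disc z",np.percentile(q[:,2],[25,50,75]).round(4) if len(q) else None,len(q))
    tc=L(-.02,.115); d=(W[...,:2]-tc)@RL; m=(abs(d[...,0])<.085)&(abs(d[...,1])<.08)&(W[...,2]>.02)&(W[...,2]<.16)
    print("table z pct",np.percentile(W[m][:,2],[20,40,60]).round(4) if m.sum() else None)
    q=W[(r>.035)&(r<.075)&(W[...,2]>.195)&(W[...,2]<.209)&(f["img"].max(2)<70)]
    if len(q): a=(q.min(0)+q.max(0))/2; print("grip",a.round(4),len(q),np.degrees(np.arctan2(a[1]-AX[1],a[0]-AX[0])))
    print(s["t"],s["eef_pos"].round(4),s["force"].round(1)); return s
E
python3 - <<'E'
from h import *
s=look("w12"); circ(range(105,-10,-5),.168,s=s)
E
```

```text
t: 15.95
eef_pos: [0.5296, -0.0728, 0.168]
ee_rot: [-3.141, -0.0, -0.05]
force: [-0.6, -0.2, 0.4]
width: 0.0005
disc z [0.0993 0.0997 0.1002] 11475
table z pct [0.0446 0.0451 0.0457]
grip [ 0.5496 -0.0701  0.2007] 2547 88.1638092507609
15.95 [ 0.5296 -0.0728  0.168 ] [-0.6 -0.2  0.4]
105 [ 0.5336 -0.0728]    0.013 -0.001 0.0
100 [ 0.5383 -0.0718]    0.029 -0.005 0.0
95 [ 0.543  -0.0712]    0.044 -0.008 0.0
90 [ 0.5478 -0.0709]    0.06 -0.009 0.0
85 [ 0.5526 -0.0712]    0.076 -0.009 0.0
80 [ 0.5574 -0.0718]    0.092 -0.008 0.0
75 [ 0.562  -0.0728]    0.108 -0.005 0.0
70 [ 0.5666 -0.0743]    0.124 -0.001 0.0
65 [ 0.571  -0.0761]    0.139 0.004 0.0
60 [ 0.5753 -0.0783]    0.153 0.011 0.0
55 [ 0.5793 -0.0809]    0.167 0.019 0.0
50 [ 0.5832 -0.0838]    0.18 0.028 0.0
45 [ 0.5867 -0.0871]    0.192 0.038 0.0
40 [ 0.5899 -0.0906]    0.204 0.049 0.0
35 [ 0.5929 -0.0944]    0.214 0.061 0.0
30 [ 0.5954 -0.0984]    0.224 0.074 0.0
25 [ 0.5977 -0.1027]    0.232 0.088 0.0
20 [ 0.5995 -0.1071]    0.238 0.103 0.0
15 [ 0.6009 -0.1117]    0.244 0.118 0.0
10 [ 0.602  -0.1164]    0.248 0.133 0.0
5 [ 0.6026 -0.1212]    0.251 0.149 0.0
0 [ 0.6028 -0.1259]    0.253 0.165 0.0
-5 [ 0.6026 -0.1307]    0.253 0.181 0.0
```

View pics/w12.png

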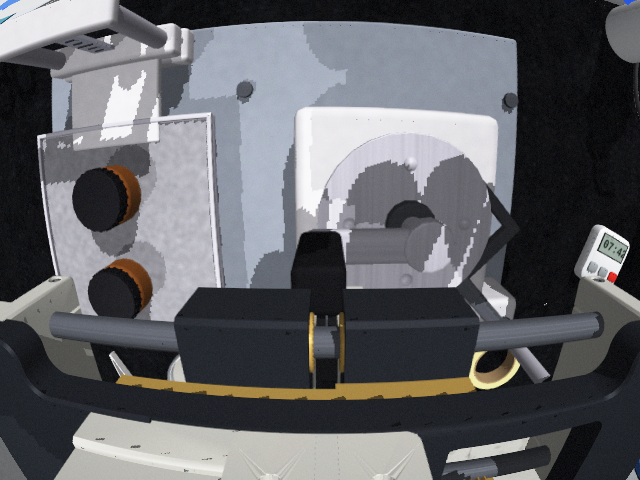

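The dogs are home: the disc fell from z = 0.1124 to 0.0997 while the table still reads 0.045. The grip is at 88° and the fingers at 110°. Before winding, I'll check the shelf clearance at the far side.

Run:
```python
from h import *
f=arm.grab_frame("top"); W=cloud(f); save("t13",f["img"])
for lo,hi in((.15,.25),(.25,.4),(.4,.6),(.6,.9)):
    m=(W[...,2]>lo)&(W[...,2]<hi)&(W[...,0]>.66)&(W[...,1]>-.35)&(W[...,1]<.1)
    print(lo,hi,m.sum(),np.percentile(W[m][:,0],[0,2,10]) if m.sum() else None)
```

```text
0.15 0.25 5836 [0.68078435 0.70143201 0.7695745 ]
0.25 0.4 13977 [0.76246119 0.76391033 0.7646998 ]
0.4 0.6 19208 [0.76399546 0.7719011  0.79776447]
0.6 0.9 0 None
```

View pics/t13.png

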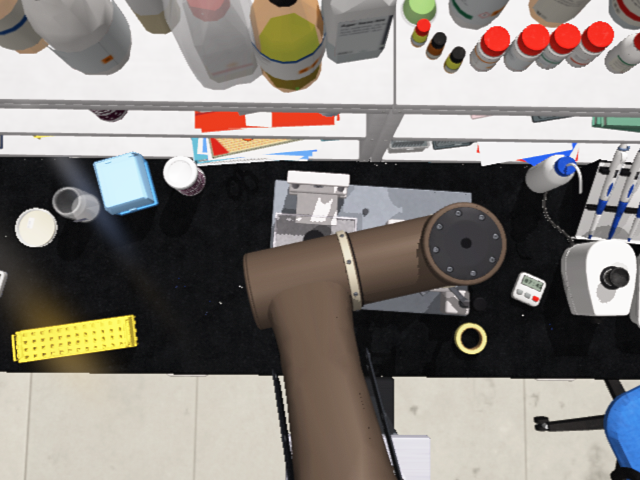

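The shelf edge is at x = 0.763, which leaves enough clearance. Winding on.

```bash
python3 -m inch '1 .029 -.005 0 0 0 0;1 .06 -.009 0 0 0 0;1 .092 -.008 0 0 0 0;1 .124 -.001 0 0 0 0;1 .153 .011 0 0 0 0;1 .18 .028 0 0 0 0;1 .204 .049 0 0 0 0;1 .224 .074 0 0 0 0;1 .238 .103 0 0 0 0;1 .248 .133 0 0 0 0;1 .253 .165 0 0 0 0;1 .253 .165 0 0 0 0'
python3 - <<'E'
from h import *
s=look("w14"); circ(range(-10,-160,-10),.168,s=s)
E
```

```text
t: 17.25
eef_pos: [0.5824, -0.1254, 0.1662]
ee_rot: [-3.139, 0.036, -0.055]
force: [-69.6, 27.1, 45.1]
width: 0.0003
disc z [0.0994 0.0998 0.1002] 3858
table z pct [0.0567 0.0572 0.0577]
grip [ 0.6016 -0.1403  0.2006] 991 -14.922398756153182
17.25 [ 0.5824 -0.1254  0.1662] [-69.6  27.1  45.1]
-10 [ 0.602  -0.1355]    0.067 0.03 -0.009
-20 [ 0.5995 -0.1448]    0.06 0.061 -0.008
-30 [ 0.5954 -0.1534]    0.048 0.091 -0.008
-40 [ 0.5899 -0.1613]    0.032 0.118 -0.008
-50 [ 0.5832 -0.1681]    0.01 0.142 -0.007
-60 [ 0.5753 -0.1736]    -0.015 0.162 -0.006
-70 [ 0.5666 -0.1776]    -0.043 0.177 -0.005
-80 [ 0.5574 -0.1801]    -0.073 0.187 -0.004
-90 [ 0.5478 -0.1809]    -0.105 0.191 -0.003
-100 [ 0.5383 -0.1801]    -0.137 0.19 -0.002
-110 [ 0.529  -0.1776]    -0.168 0.184 -0.0
-120 [ 0.5203 -0.1736]    -0.198 0.172 0.001
-130 [ 0.5124 -0.1681]    -0.225 0.155 0.002
-140 [ 0.5057 -0.1613]    -0.249 0.134 0.003
-150 [ 0.5002 -0.1534]    -0.268 0.108 0.004
```

View pics/w14.png

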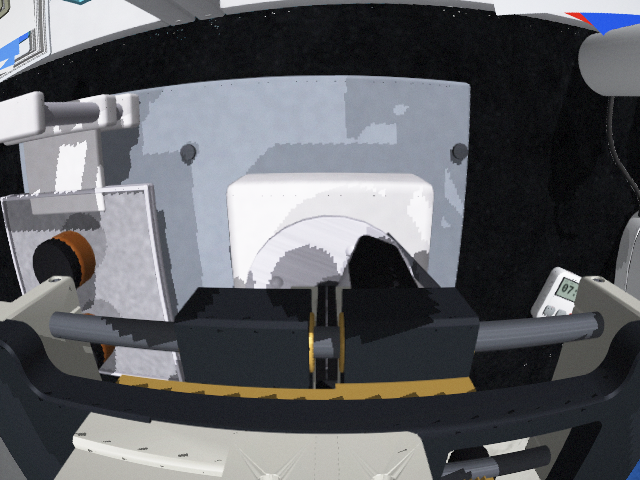

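The fingers slipped to the inside of the bar. The commanded point was 20 mm further out, and the force reads 70 N. The table has risen 12 mm, and the grip is at −15°. I'll relieve the load, get back behind the bar and push more slowly on a slightly larger radius.

```bash
python3 -m inch '1 -.05 0 0 0 0 0;1 -.1 -.01 0 0 0 0;1 -.11 -.05 0 0 0 0;1 -.1 -.132 0 0 0 0;1 -.1 -.132 0 0 0 0;1 -.1 -.132 0 0 0 0'
python3 - <<'E'
from h import *
s=look("w15"); circ([45,40,35,30,25,20],.168,r=.058,s=s)
s=arm.get_state(); f=arm.grab_frame("top"); W=cloud(f); save("t15",f["img"],(240,160,500,340),3)
E
```

```text
t: 17.9
eef_pos: [0.5749, -0.0846, 0.1681]
ee_rot: [3.142, -0.0, -0.049]
force: [0.7, -0.5, 0.6]
width: 0.0005
disc z [0.0993 0.0998 0.1002] 5022
table z pct [0.0567 0.0572 0.0578]
grip [ 0.5971 -0.1196  0.201 ] 2872 7.326634608778048
17.9 [ 0.5749 -0.0846  0.1681] [ 0.7 -0.5  0.6]
45 [ 0.5888 -0.0849]    0.046 -0.001 0.0
40 [ 0.5922 -0.0887]    0.058 0.011 0.0
35 [ 0.5953 -0.0927]    0.069 0.024 0.0
30 [ 0.598  -0.0969]    0.079 0.037 0.0
25 [ 0.6004 -0.1014]    0.088 0.052 0.0
20 [ 0.6023 -0.1061]    0.095 0.067 0.0
```

View pics/w15.png

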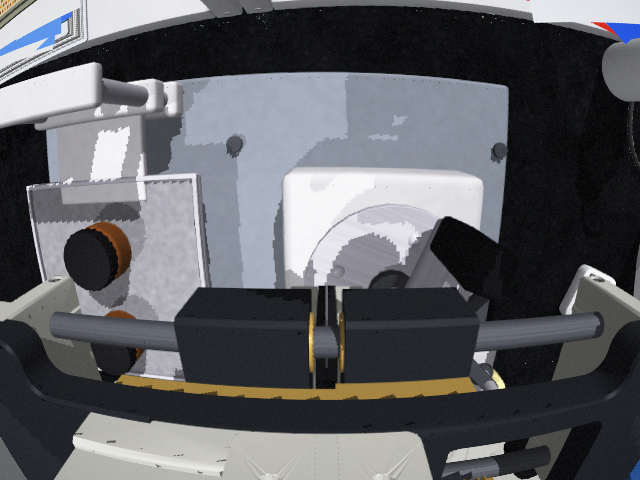

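```bash
python3 -m inch '1 .023 0 0 0 0 0;1 .046 -.001 0 0 0 0;1 .058 .011 0 0 0 0;1 .069 .024 0 0 0 0;1 .079 .037 0 0 0 0;1 .088 .052 0 0 0 0;1 .095 .067 0 0 0 0;1 .095 .067 0 0 0 0;1 .095 .067 0 0 0 0'
python3 - <<'E'
from h import *
s=look("w16"); circ(range(15,-65,-5),.168,r=.058,s=s)
E
```

```text
t: 18.9
eef_pos: [0.6015, -0.107, 0.1681]
ee_rot: [-3.142, 0.0, -0.05]
force: [-0.5, 0.3, -0.4]
width: 0.0004
disc z [0.0993 0.0998 0.1002] 2279
table z pct [0.0568 0.0573 0.0579]
grip [ 0.6105 -0.1066  0.2008] 247 17.19910727190098
18.9 [ 0.6015 -0.107   0.1681] [-0.5  0.3 -0.4]
15 [ 0.6038 -0.1109]    0.008 0.013 0.0
10 [ 0.6049 -0.1159]    0.013 0.029 0.0
5 [ 0.6056 -0.1209]    0.016 0.046 0.0
0 [ 0.6058 -0.1259]    0.018 0.062 0.0
-5 [ 0.6056 -0.131 ]    0.018 0.079 0.0
-10 [ 0.6049 -0.136 ]    0.016 0.096 0.0
-15 [ 0.6038 -0.141 ]    0.014 0.113 0.0
-20 [ 0.6023 -0.1458]    0.009 0.129 0.0
-25 [ 0.6004 -0.1505]    0.004 0.145 0.0
-30 [ 0.598  -0.1549]    -0.003 0.16 0.0
-35 [ 0.5953 -0.1592]    -0.012 0.175 0.0
-40 [ 0.5922 -0.1632]    -0.021 0.189 0.0
-45 [ 0.5888 -0.167 ]    -0.032 0.202 0.0
-50 [ 0.5851 -0.1704]    -0.044 0.214 0.0
-55 [ 0.5811 -0.1735]    -0.057 0.225 0.0
-60 [ 0.5768 -0.1762]    -0.07 0.234 0.0
```

View pics/w16.png

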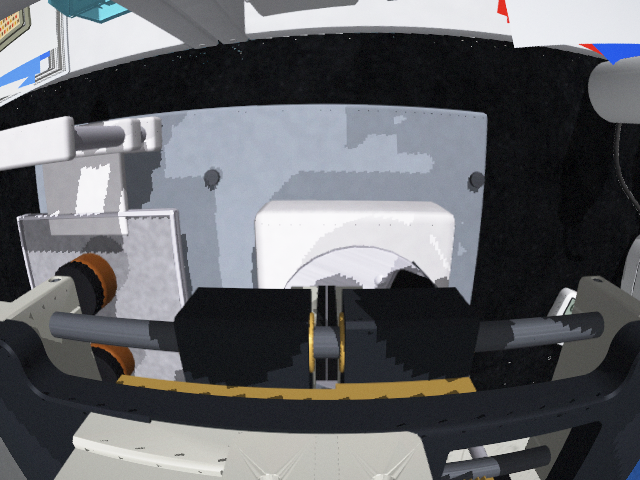

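Run:
```python
from h import *
f=arm.grab_frame("side"); im=f["img"].copy()
for a in (-30,-20,-10,0,7):
    p=AX+.055*np.array([np.cos(np.radians(a)),np.sin(np.radians(a))]); u,v=proj(f,(*p,.205)); cv2.circle(im,(int(u),int(v)),1,(0,255,0),-1)
u,v=proj(f,arm.get_state()["eef_pos"]); cv2.circle(im,(int(u),int(v)),1,(255,0,0),-1)
save("s17",im,(230,200,430,400),3)
```

```text
(no output)
```

View pics/s17.png

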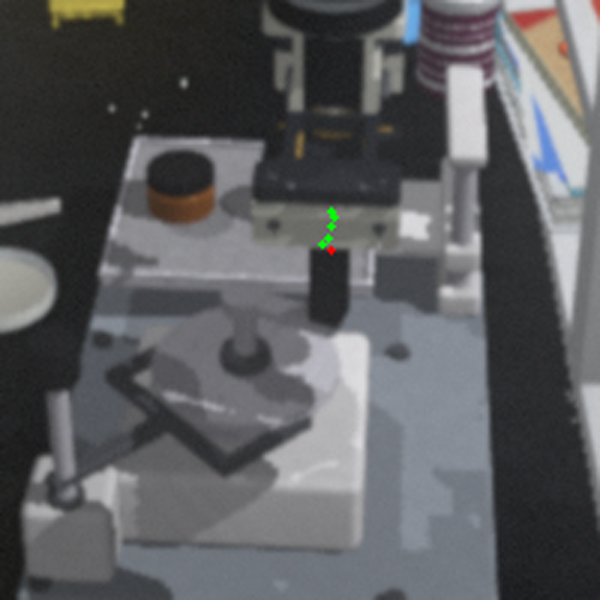

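Run:
```python
from h import *
f=arm.grab_frame("side")
for a in (-40,-30,-20,-10,0,10):
    p=AX+.055*np.array([np.cos(np.radians(a)),np.sin(np.radians(a))])
    print(a,[tuple(np.round((np.array(proj(f,(*p,z)))-[230,200])*3)) for z in(.152,.2)])
g=arm.grab_frame("side")["img"].astype(int)
```

```text
-40 [(np.float64(311.0), np.float64(329.0)), (np.float64(311.0), np.float64(261.0))]
-30 [(np.float64(320.0), np.float64(321.0)), (np.float64(321.0), np.float64(253.0))]
-20 [(np.float64(327.0), np.float64(312.0)), (np.float64(328.0), np.float64(244.0))]
-10 [(np.float64(331.0), np.float64(302.0)), (np.float64(332.0), np.float64(235.0))]
0 [(np.float64(332.0), np.float64(292.0)), (np.float64(334.0), np.float64(226.0))]
10 [(np.float64(331.0), np.float64(283.0)), (np.float64(332.0), np.float64(217.0))]
```

From the side view, the bar's foot at crop row ~318 puts the grip at about −20°. That agrees with the table rise (12 mm ≈ 109°), so the wrist estimate of 7° was wrong because the bar was partly hidden. The fingers are behind it at 20°. I'll compute 60° arcs at r = 60 mm.

```bash
cat >> h.py <<'E'
def P(a,r=.060): return AX+r*np.array([np.cos(np.radians(a)),np.sin(np.radians(a))])
def arc(a0,n=12,step=5,r=.060,frm=None,yaw=-.05):
    o=P(a0,r) if frm is None else np.array(frm)
    xt=np.array([np.cos(yaw),np.sin(yaw)]); yt=np.array([np.sin(yaw),-np.cos(yaw)])
    print(a0,';'.join("1 %.3f %.3f 0 0 0 0"%((P(a0-step*k,r)-o)@xt/.3,(P(a0-step*k,r)-o)@yt/.3) for k in range(1,n+1)))
E
python3 - <<'E'
from h import *
s=arm.get_state(); print(s["eef_pos"],s["force"])
arc(20,frm=s["eef_pos"][:2]); arc(-40);
E
```

```text
[ 0.60146927 -0.10666503  0.16815338] [-0.01719946 -0.27783738  0.0196553 ]
20 1 0.015 0.012 0 0 0 0;1 0.020 0.029 0 0 0 0;1 0.023 0.046 0 0 0 0;1 0.024 0.063 0 0 0 0;1 0.024 0.081 0 0 0 0;1 0.023 0.098 0 0 0 0;1 0.020 0.115 0 0 0 0;1 0.016 0.132 0 0 0 0;1 0.010 0.148 0 0 0 0;1 0.003 0.164 0 0 0 0;1 -0.006 0.180 0 0 0 0;1 -0.016 0.194 0 0 0 0
-40 1 -0.011 0.013 0 0 0 0;1 -0.023 0.026 0 0 0 0;1 -0.037 0.037 0 0 0 0;1 -0.051 0.047 0 0 0 0;1 -0.066 0.056 0 0 0 0;1 -0.082 0.064 0 0 0 0;1 -0.098 0.070 0 0 0 0;1 -0.115 0.074 0 0 0 0;1 -0.132 0.077 0 0 0 0;1 -0.149 0.079 0 0 0 0;1 -0.167 0.079 0 0 0 0;1 -0.184 0.078 0 0 0 0
```

```bash
python3 -m inch '1 .015 .012 0 0 0 0;1 .02 .029 0 0 0 0;1 .023 .046 0 0 0 0;1 .024 .063 0 0 0 0;1 .024 .081 0 0 0 0;1 .023 .098 0 0 0 0'; python3 -m inch '1 -.003 .017 0 0 0 0;1 -.007 .034 0 0 0 0;1 -.013 .05 0 0 0 0;1 -.02 .066 0 0 0 0;1 -.029 .082 0 0 0 0;1 -.039 .096 0 0 0 0'
python3 - <<'E'
from h import *
s=look("w18")
E
```

```text
t: 19.7
eef_pos: [0.6073, -0.1362, 0.1679]
ee_rot: [-3.14, -0.0, -0.05]
force: [0.5, 5.8, -0.3]
width: -0.0001
t: 20.3
eef_pos: [0.5938, -0.1653, 0.1682]
ee_rot: [3.141, -0.0, -0.05]
force: [3.5, 2.0, -0.0]
width: 0.0004
disc z [0.0993 0.0998 0.1002] 3535
table z pct [0.0615 0.0619 0.0624]
grip [ 0.5874 -0.1648  0.2009] 304 -44.48116127954388
20.3 [ 0.5938 -0.1653  0.1682] [ 3.5  2.  -0. ]
```

View pics/w18.png

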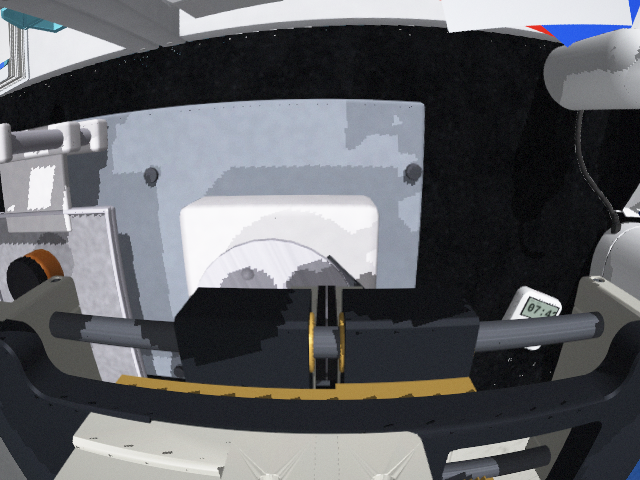

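The push works: about 5 N of force, table at 0.0619, dogs home (disc 0.0998).

```bash
python3 -m inch '1 -.011 .013 0 0 0 0;1 -.023 .026 0 0 0 0;1 -.037 .037 0 0 0 0;1 -.051 .047 0 0 0 0;1 -.066 .056 0 0 0 0;1 -.082 .064 0 0 0 0;1 -.098 .07 0 0 0 0;1 -.115 .074 0 0 0 0;1 -.132 .077 0 0 0 0;1 -.149 .079 0 0 0 0;1 -.167 .079 0 0 0 0;1 -.184 .078 0 0 0 0'
python3 - <<'E'
from h import *
s=look("w19"); print(P(-100))
for a in(-100,-160,-220,-280,-340,-400): arc(a)
E
```

```text
t: 21.55
eef_pos: [0.539, -0.1847, 0.1686]
ee_rot: [-3.141, -0.004, -0.05]
force: [9.0, 6.5, -0.9]
width: 0.0004
disc z [0.0994 0.0998 0.1003] 10213
table z pct [0.0681 0.0686 0.069 ]
grip [ 0.5318 -0.1832  0.2011] 311 -105.59807048606044
21.55 [ 0.539  -0.1847  0.1686] [ 9.   6.5 -0.9]
[ 0.5373842  -0.18503718]
-100 1 -0.017 -0.003 0 0 0 0;1 -0.034 -0.007 0 0 0 0;1 -0.051 -0.013 0 0 0 0;1 -0.066 -0.020 0 0 0 0;1 -0.082 -0.029 0 0 0 0;1 -0.096 -0.039 0 0 0 0;1 -0.109 -0.050 0 0 0 0;1 -0.122 -0.062 0 0 0 0;1 -0.133 -0.076 0 0 0 0;1 -0.143 -0.090 0 0 0 0;1 -0.152 -0.105 0 0 0 0;1 -0.159 -0.121 0 0 0 0
-160 1 -0.006 -0.016 0 0 0 0;1 -0.011 -0.033 0 0 0 0;1 -0.014 -0.050 0 0 0 0;1 -0.015 -0.068 0 0 0 0;1 -0.016 -0.085 0 0 0 0;1 -0.014 -0.103 0 0 0 0;1 -0.011 -0.120 0 0 0 0;1 -0.007 -0.137 0 0 0 0;1 -0.001 -0.153 0 0 0 0;1 0.006 -0.169 0 0 0 0;1 0.015 -0.184 0 0 0 0;1 0.025 -0.198 0 0 0 0
-220 1 0.011 -0.013 0 0 0 0;1 0.023 -0.026 0 0 0 0;1 0.037 -0.037 0 0 0 0;1 0.051 -0.047 0 0 0 0;1 0.066 -0.056 0 0 0 0;1 0.082 -0.064 0 0 0 0;1 0.098 -0.070 0 0 0 0;1 0.115 -0.074 0 0 0 0;1 0.132 -0.077
[... 199 characters left out ...]
6 0.039 0 0 0 0;1 0.109 0.050 0 0 0 0;1 0.122 0.062 0 0 0 0;1 0.133 0.076 0 0 0 0;1 0.143 0.090 0 0 0 0;1 0.152 0.105 0 0 0 0;1 0.159 0.121 0 0 0 0
-340 1 0.006 0.016 0 0 0 0;1 0.011 0.033 0 0 0 0;1 0.014 0.050 0 0 0 0;1 0.015 0.068 0 0 0 0;1 0.016 0.085 0 0 0 0;1 0.014 0.103 0 0 0 0;1 0.011 0.120 0 0 0 0;1 0.007 0.137 0 0 0 0;1 0.001 0.153 0 0 0 0;1 -0.006 0.169 0 0 0 0;1 -0.015 0.184 0 0 0 0;1 -0.025 0.198 0 0 0 0
-400 1 -0.011 0.013 0 0 0 0;1 -0.023 0.026 0 0 0 0;1 -0.037 0.037 0 0 0 0;1 -0.051 0.047 0 0 0 0;1 -0.066 0.056 0 0 0 0;1 -0.082 0.064 0 0 0 0;1 -0.098 0.070 0 0 0 0;1 -0.115 0.074 0 0 0 0;1 -0.132 0.077 0 0 0 0;1 -0.149 0.079 0 0 0 0;1 -0.167 0.079 0 0 0 0;1 -0.184 0.078 0 0 0 0
```

```bash
python3 -m inch '1 -.017 -.003 0 0 0 0;1 -.034 -.007 0 0 0 0;1 -.051 -.013 0 0 0 0;1 -.066 -.02 0 0 0 0;1 -.082 -.029 0 0 0 0;1 -.096 -.039 0 0 0 0;1 -.109 -.05 0 0 0 0;1 -.122 -.062 0 0 0 0;1 -.133 -.076 0 0 0 0;1 -.143 -.09 0 0 0 0;1 -.152 -.105 0 0 0 0;1 -.159 -.121 0 0 0 0'
python3 - <<'E'
from h import *
s=look("w20"); print(P(-160))
E
```

```text
t: 22.8
eef_pos: [0.4914, -0.1465, 0.1681]
ee_rot: [3.141, 0.0, -0.05]
force: [2.0, -4.8, 0.8]
width: 0.0004
disc z [0.0993 0.0998 0.1002] 15023
table z pct [0.0748 0.0753 0.076 ]
grip [ 0.5004 -0.146   0.2008] 242 -157.10899454742986
22.8 [ 0.4914 -0.1465  0.1681] [ 2.  -4.8  0.8]
[ 0.49142153 -0.14646992]
```

View pics/w20.png

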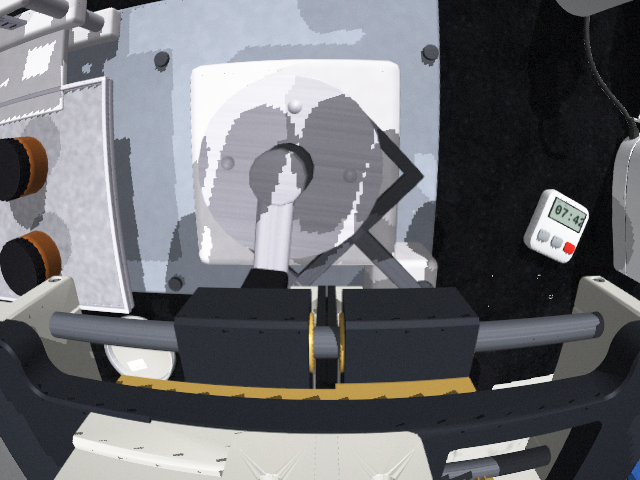

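Progress is good: table at 0.0753, both jars standing at (20,165) and (30,263), bar ahead of the fingers. Next two arcs.

```bash
python3 -m inch '1 -.006 -.016 0 0 0 0;1 -.011 -.033 0 0 0 0;1 -.014 -.05 0 0 0 0;1 -.015 -.068 0 0 0 0;1 -.016 -.085 0 0 0 0;1 -.014 -.103 0 0 0 0;1 -.011 -.12 0 0 0 0;1 -.007 -.137 0 0 0 0;1 -.001 -.153 0 0 0 0;1 .006 -.169 0 0 0 0;1 .015 -.184 0 0 0 0;1 .025 -.198 0 0 0 0'; python3 -m inch '1 .011 -.013 0 0 0 0;1 .023 -.026 0 0 0 0;1 .037 -.037 0 0 0 0;1 .051 -.047 0 0 0 0;1 .066 -.056 0 0 0 0;1 .082 -.064 0 0 0 0'
python3 - <<'E'
from h import *
s=look("w21"); print(P(-250))
E
```

```text
t: 24.05
eef_pos: [0.5018, -0.0872, 0.1677]
ee_rot: [-3.141, 0.001, -0.05]
force: [-2.6, -1.6, -0.2]
width: 0.0003
t: 24.65
eef_pos: [0.528, -0.0696, 0.168]
ee_rot: [3.142, 0.0, -0.05]
force: [-2.9, -2.8, -1.3]
width: 0.0004
disc z [0.0993 0.0997 0.1002] 11550
table z pct [0.0837 0.0842 0.0847]
grip [ 0.5475 -0.0699  0.2007] 2481 90.27569876867214
24.65 [ 0.528  -0.0696  0.168 ] [-2.9 -2.8 -1.3]
[ 0.52728188 -0.06956715]
```

View pics/w21.png

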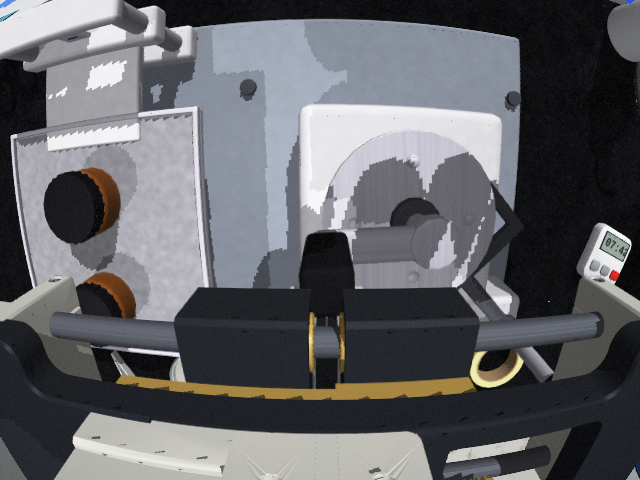

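```bash
python3 -m inch '1 .016 -.006 0 0 0 0;1 .033 -.01 0 0 0 0;1 .05 -.013 0 0 0 0;1 .067 -.015 0 0 0 0;1 .085 -.015 0 0 0 0;1 .102 -.014 0 0 0 0'; python3 -m inch '1 .017 .003 0 0 0 0;1 .034 .007 0 0 0 0;1 .051 .013 0 0 0 0;1 .066 .02 0 0 0 0;1 .082 .029 0 0 0 0;1 .096 .039 0 0 0 0'
python3 - <<'E'
from h import *
s=look("w22"); print(P(-310))
E
```

```text
t: 25.3
eef_pos: [0.5569, -0.068, 0.1675]
ee_rot: [3.14, 0.004, -0.051]
force: [-7.7, -5.7, 2.1]
width: 0.0004
t: 25.9
eef_pos: [0.579, -0.0838, 0.1668]
ee_rot: [3.137, 0.015, -0.053]
force: [-29.9, -11.8, 13.4]
width: 0.0005
disc z [0.0993 0.0998 0.1002] 4518
table z pct [0.0915 0.0919 0.0925]
grip [ 0.5999 -0.0973  0.2016] 1837 28.786795803942397
25.9 [ 0.579  -0.0838  0.1668] [-29.9 -11.8  13.4]
[ 0.58637034 -0.07998604]
```

The table is at 0.0919 but the force is building, mostly in x. The closed fingers are longer along y, so their +x face catches the bar's inner corner near 20°. I'll retreat and come in from +y behind the bar, as worked last time.

```bash
cat >> h.py <<'E'
def path(o,pts,yaw=-.05):
    xt=np.array([np.cos(yaw),np.sin(yaw)]); yt=np.array([np.sin(yaw),-np.cos(yaw)])
    print(';'.join("1 %.3f %.3f 0 0 0 0"%((np.array(p)-o)@xt/.3,(np.array(p)-o)@yt/.3) for p in pts))
E
python3 - <<'E'
from h import *
path(P(-310),[(.576,-.072),(.574,-.064),(.580,-.060),(.590,-.060),(.600,-.063),(.600,-.063)])
path((.600,-.063),[(.603,-.07),(.605,-.077),(.606,-.084),(.607,-.091),(.6075,-.098),(.608,-.105),(.608,-.112),(.608,-.119),P(0)]+[P(-5*k) for k in (1,2,3)])
arc(-15,n=11)
E
```

```text
1 -0.036 -0.025 0 0 0 0;1 -0.044 -0.051 0 0 0 0;1 -0.025 -0.065 0 0 0 0;1 0.009 -0.067 0 0 0 0;1 0.043 -0.059 0 0 0 0;1 0.043 -0.059 0 0 0 0
1 0.011 0.023 0 0 0 0;1 0.019 0.046 0 0 0 0;1 0.023 0.069 0 0 0 0;1 0.028 0.092 0 0 0 0;1 0.031 0.115 0 0 0 0;1 0.034 0.138 0 0 0 0;1 0.035 0.162 0 0 0 0;1 0.036 0.185 0 0 0 0;1 0.036 0.208 0 0 0 0;1 0.037 0.226 0 0 0 0;1 0.035 0.243 0 0 0 0;1 0.032 0.260 0 0 0 0
-15 1 -0.004 0.017 0 0 0 0;1 -0.010 0.033 0 0 0 0;1 -0.018 0.049 0 0 0 0;1 -0.026 0.064 0 0 0 0;1 -0.036 0.079 0 0 0 0;1 -0.047 0.092 0 0 0 0;1 -0.059 0.105 0 0 0 0;1 -0.073 0.116 0 0 0 0;1 -0.087 0.126 0 0 0 0;1 -0.102 0.135 0 0 0 0;1 -0.118 0.142 0 0 0 0
```

```bash
python3 -m inch '1 -.036 -.025 0 0 0 0;1 -.044 -.051 0 0 0 0;1 -.025 -.065 0 0 0 0;1 .009 -.067 0 0 0 0;1 .043 -.059 0 0 0 0;1 .043 -.059 0 0 0 0'; python3 -m inch '1 .011 .023 0 0 0 0;1 .019 .046 0 0 0 0;1 .023 .069 0 0 0 0;1 .023 .069 0 0 0 0';python3 - <<'E'
from h import *
s=look("w23")
E
```

```text
t: 26.55
eef_pos: [0.6025, -0.0632, 0.1677]
ee_rot: [3.141, -0.0, -0.05]
force: [-0.9, 0.0, -0.5]
width: 0.0004
t: 26.95
eef_pos: [0.6068, -0.0851, 0.1682]
ee_rot: [-3.141, -0.001, -0.051]
force: [-0.3, 0.0, -0.3]
width: 0.0004
disc z [0.0993 0.0997 0.1001] 1449
table z pct [0.0926 0.0931 0.0935]
26.95 [ 0.6068 -0.0851  0.1682] [-0.3  0.  -0.3]
```

View pics/w23.png

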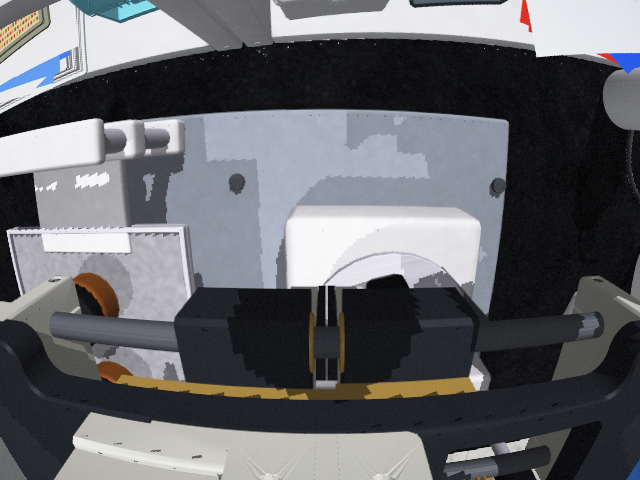

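```bash
python3 -m inch '1 .005 .023 0 0 0 0;1 .008 .046 0 0 0 0;1 .011 .069 0 0 0 0;1 .012 .093 0 0 0 0;1 .013 .116 0 0 0 0;1 .013 .139 0 0 0 0;1 .014 .157 0 0 0 0;1 .012 .174 0 0 0 0;1 .009 .191 0 0 0 0'; python3 -m inch '1 -.004 .017 0 0 0 0;1 -.01 .033 0 0 0 0;1 -.018 .049 0 0 0 0;1 -.026 .064 0 0 0 0;1 -.036 .079 0 0 0 0';python3 - <<'E'
from h import *
s=look("w24"); print(P(-40))
E
```

```text
t: 27.9
eef_pos: [0.6062, -0.1414, 0.1681]
ee_rot: [-3.141, -0.0, -0.05]
force: [1.5, 4.4, 0.6]
width: -0.0002
t: 28.4
eef_pos: [0.5942, -0.1652, 0.1682]
ee_rot: [3.141, -0.001, -0.05]
force: [3.3, 1.6, -0.2]
width: 0.0004
disc z [0.0994 0.0998 0.1002] 3480
table z pct [0.1015 0.1019 0.1025]
grip [ 0.5876 -0.1647  0.2013] 305 -44.24497694530606
28.4 [ 0.5942 -0.1652  0.1682] [ 3.3  1.6 -0.2]
[ 0.59376575 -0.16451597]
```

```bash
python3 -m inch '1 -.011 .013 0 0 0 0;1 -.023 .026 0 0 0 0;1 -.037 .037 0 0 0 0;1 -.051 .047 0 0 0 0;1 -.066 .056 0 0 0 0;1 -.082 .064 0 0 0 0;1 -.098 .07 0 0 0 0;1 -.115 .074 0 0 0 0;1 -.132 .077 0 0 0 0;1 -.149 .079 0 0 0 0;1 -.167 .079 0 0 0 0;1 -.184 .078 0 0 0 0';python3 -m inch '1 -.017 -.003 0 0 0 0;1 -.034 -.007 0 0 0 0;1 -.051 -.013 0 0 0 0;1 -.066 -.02 0 0 0 0;1 -.082 -.029 0 0 0 0;1 -.096 -.039 0 0 0 0;1 -.109 -.05 0 0 0 0;1 -.122 -.062 0 0 0 0;1 -.133 -.076 0 0 0 0;1 -.143 -.09 0 0 0 0;1 -.152 -.105 0 0 0 0;1 -.159 -.121 0 0 0 0'
python3 - <<'E'
from h import *
s=look("w25"); print(P(-160))
E
```

```text
t: 29.65
eef_pos: [0.5393, -0.1848, 0.1686]
ee_rot: [-3.141, -0.004, -0.05]
force: [9.4, 6.8, -0.7]
width: 0.0003
t: 30.85
eef_pos: [0.4918, -0.1466, 0.1681]
ee_rot: [3.141, 0.0, -0.05]
force: [3.7, -5.2, 1.0]
width: 0.0003
disc z [0.0993 0.0998 0.1003] 15000
table z pct [0.1148 0.1152 0.1156]
grip [ 0.5006 -0.1461  0.2009] 243 -156.9184104742463
30.85 [ 0.4918 -0.1466  0.1681] [ 3.7 -5.2  1. ]
[ 0.49142153 -0.14646992]
```

View pics/w25.png

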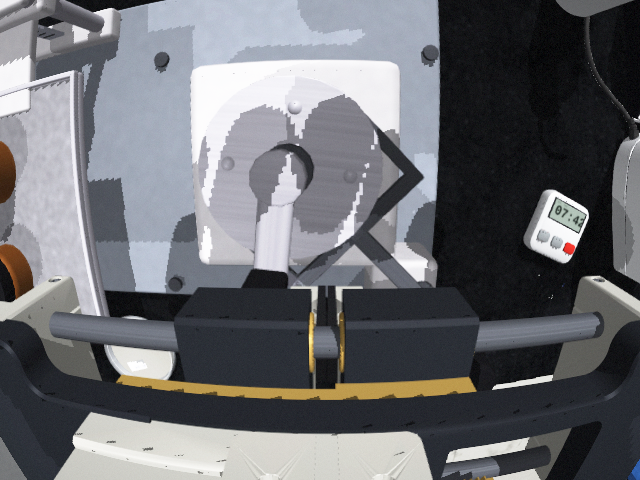

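```bash
python3 -m inch '1 -.006 -.016 0 0 0 0;1 -.011 -.033 0 0 0 0;1 -.014 -.05 0 0 0 0;1 -.015 -.068 0 0 0 0;1 -.016 -.085 0 0 0 0;1 -.014 -.103 0 0 0 0;1 -.011 -.12 0 0 0 0;1 -.007 -.137 0 0 0 0;1 -.001 -.153 0 0 0 0;1 .006 -.169 0 0 0 0;1 .015 -.184 0 0 0 0;1 .025 -.198 0 0 0 0'; python3 -m inch '1 .011 -.013 0 0 0 0;1 .023 -.026 0 0 0 0;1 .037 -.037 0 0 0 0;1 .051 -.047 0 0 0 0'; python3 -m inch '1 .015 -.009 0 0 0 0;1 .031 -.017 0 0 0 0'
python3 - <<'E'
from h import *
s=look("w26"); print(P(-250))
E
```

```text
t: 32.1
eef_pos: [0.5021, -0.0872, 0.1677]
ee_rot: [-3.141, 0.001, -0.05]
force: [-3.3, -1.9, 0.0]
width: 0.0004
t: 32.5
eef_pos: [0.5187, -0.0741, 0.168]
ee_rot: [-3.142, 0.0, -0.05]
force: [-1.8, -2.8, 0.1]
width: 0.0004
t: 32.7
eef_pos: [0.5283, -0.0696, 0.168]
ee_rot: [3.142, 0.0, -0.05]
force: [-4.0, -2.8, 0.0]
width: 0.0004
disc z [0.0993 0.0997 0.1002] 11514
table z pct [0.1237 0.1242 0.1246]
grip [ 0.548  -0.07    0.2009] 2481 89.84476767010312
32.7 [ 0.5283 -0.0696  0.168 ] [-4.  -2.8  0. ]
[ 0.52728188 -0.06956715]
```

Table at 0.1242 (lift ≈ 0.079). A few more degrees to reach the stop.

```bash
python3 -m inch '1 .016 -.006 0 0 0 0;1 .033 -.01 0 0 0 0;1 .05 -.013 0 0 0 0'; python3 -m inch '1 .008 -.001 0 0 0 0;1 .017 -.002 0 0 0 0'; python3 -m inch '1 .008 0 0 0 0 0;1 .017 0 0 0 0 0';python3 - <<'E'
from h import *
s=look("w27"); print(P(-275))
E
```

```text
t: 33.05
eef_pos: [0.5424, -0.0671, 0.1678]
ee_rot: [3.141, 0.002, -0.051]
force: [-5.3, -3.6, 0.7]
width: 0.0008
t: 33.25
eef_pos: [0.5475, -0.0669, 0.1678]
ee_rot: [3.141, 0.002, -0.051]
force: [-5.3, -4.6, 0.3]
width: 0.0004
t: 33.45
eef_pos: [0.5511, -0.0674, 0.1675]
ee_rot: [3.14, 0.005, -0.051]
force: [-17.6, -0.9, 8.6]
width: 0.0003
disc z [0.0993 0.0997 0.1002] 7503
table z pct [0.1266 0.127  0.1274]
grip [ 0.5726 -0.0753  0.201 ] 2501 63.95160999212958
33.45 [ 0.5511 -0.0674  0.1675] [-17.6  -0.9   8.6]
[ 0.55303243 -0.06617703]
```

The table is at its stop: 0.127, with the force rising to 18 N. I'll back off, rise and go to the knob.

```bash
python3 -m inch '1 -.03 0 0 0 0 0;1 -.08 0 0 0 0 0;1 -.1 0 -.15 0 0 0;1 -.1 0 -.3 0 0 0;.3 -.2 .15 -.3 0 0 0;.3 -.3 .3 -.3 0 0 0;.3 -.34 .45 -.3 0 0 0;.3 -.34 .48 -.3 0 0 0;.3 -.34 .48 -.3 0 0 0' 40
python3 - <<'E'
from h import *
s=arm.get_state(); print(s["eef_pos"],s["width"]); print(share((.4485,-.2140,.22),-.05,s=s),share((.4485,-.2140,.157),-.05,s=s))
f=arm.grab_frame("wrist"); T,W=wcloud(f,s); save("w28",f["img"])
m=(W[...,2]>.18)&(W[...,2]<.2)&(np.hypot(W[...,0]-.449,W[...,1]+.2135)<.025)&(f["img"].max(2)<60); q=W[m]; print((q.min(0)+q.max(0))/2,np.ptp(q,axis=0),m.sum())
E
```

```text
t: 34.4
eef_pos: [0.4447, -0.2067, 0.2588]
ee_rot: [-3.142, -0.003, -0.053]
force: [0.4, 0.1, -0.9]
width: 0.035
[ 0.44472937 -0.20669993  0.25876439] 0.03495176340740881
(array([0.0134, 0.0236, 0.1293]), array([-0.    , -0.003 , -0.0027])) (array([0.0128, 0.0236, 0.3393]), array([-0.    , -0.003 , -0.0027]))
[ 0.44936302 -0.21539332  0.1845867 ] [0.02738623 0.02757225 0.00892457] 1423
```

View pics/w28.png

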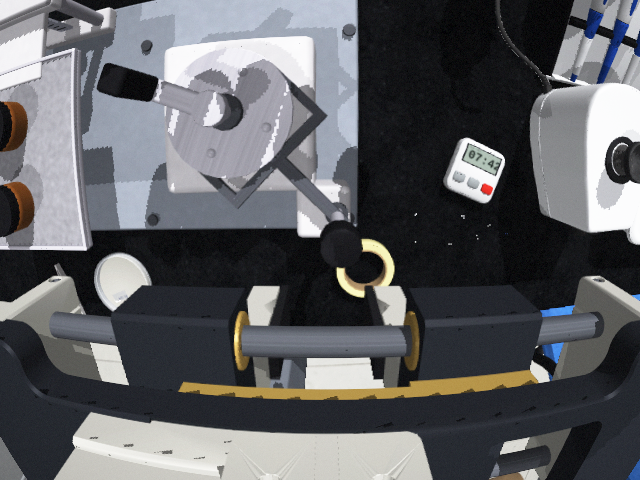

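The cap is at (341,243), about 8 mm off the jaw mid-line, as expected. Centre, descend around it and grip.

```bash
python3 -m inch '.3 .014 .026 0 0 0 0;.3 .014 .026 0 0 0 0;.3 .014 .026 .1 0 0 0;.3 .014 .026 .2 0 0 0;.3 .014 .026 .3 0 0 0;.3 .014 .026 .335 0 0 0;.3 .014 .026 .335 0 0 0;1 .014 .026 .335 0 0 0;1 .014 .026 .335 0 0 0;1 .014 .026 .335 0 0 0;1 .014 .026 .335 0 0 0;1 .014 .026 .335 0 0 0' 45;python3 -m inch '1 0 0 0 0 0 0;1 0 0 0 0 0 0'
```

```text
t: 35.65
eef_pos: [0.4483, -0.2159, 0.1586]
ee_rot: [3.137, -0.001, -0.049]
force: [1.4, -19.7, -6.4]
width: 0.0282
t: 35.85
eef_pos: [0.4483, -0.216, 0.1585]
ee_rot: [3.138, -0.001, -0.05]
force: [1.5, -16.9, -2.7]
width: 0.0281
```

```bash
python3 -m inch '1 0 .008 0 0 0 0;1 0 .008 -.015 0 0 0;1 0 .008 -.03 0 0 0;1 0 .008 -.045 0 0 0;1 0 .008 -.055 0 0 0;1 0 .008 -.06 0 0 0;1 0 .008 -.06 0 0 0';python3 -m inch '1 0 0 -.01 0 0 0;1 0 0 -.01 0 0 0'
python3 - <<'E'
from h import *
s=look("w29")
E
```

```text
t: 36.55
eef_pos: [0.4483, -0.2161, 0.1746]
ee_rot: [3.141, -0.0, -0.05]
force: [5.9, -8.5, -14.2]
width: 0.0283
t: 36.75
eef_pos: [0.4482, -0.2159, 0.1748]
ee_rot: [-3.141, 0.001, -0.051]
force: [14.7, -14.9, -38.1]
width: 0.0282
disc z [0.1129 0.1133 0.1138] 13437
table z pct [0.1265 0.1269 0.1273]
grip [ 0.5728 -0.0793  0.2011] 1319 61.86939108071321
36.75 [ 0.4482 -0.2159  0.1748] [ 14.7 -14.9 -38.1]
```

View pics/w29.png

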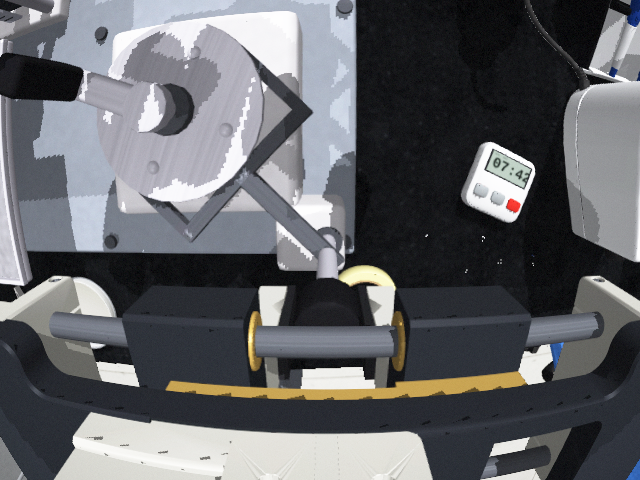

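The knob is fully up: it rose 16 mm and met its stop, and the disc is back at 0.113. Ease the load, open and withdraw.

```bash
python3 -m inch '1 0 0 .009 0 0 0;.4 0 0 .009 0 0 0;.3 0 0 .009 0 0 0;.3 0 0 .009 0 0 0;.3 0 0 .009 0 0 0;.3 0 0 .009 0 0 0;.3 0 0 -.1 0 0 0;.3 0 0 -.25 0 0 0;.3 0 0 -.35 0 0 0;.3 -.1 0 -.35 0 0 0'; python3 -m inch '.3 0 .16 0 0 0 0;.3 0 .33 0 0 0 0;.3 0 .5 0 0 0 0;.3 0 .66 0 0 0 0;.3 0 .66 0 0 0 0;.3 0 .66 0 0 0 0'
python3 - <<'E'
from h import *
f=arm.grab_frame("top"); W=cloud(f); save("t30",f["img"])
z=W[...,2]
m=((z>.145)&(z<.175)&(abs(W[...,0]-.535)<.095)&(abs(W[...,1]-.105)<.09)).astype(np.uint8)
n,l,st,_=cv2.connectedComponentsWithStats(m)
for i in range(1,n):
    if st[i,4]>80: q=W[l==i]; c=(q.min(0)+q.max(0))/2; print(c,np.ptp(q,axis=0),RL.T@(c[:2]-L(-.02,.115)))
m=(abs(W[...,0]-.535)<.08)&(abs(W[...,1]-.105)<.08)&(z>.1)&(z<.14); print("table",np.median(z[m]))
m=(z>.15)&(z<.22)&(np.hypot(W[...,0]-.449,W[...,1]+.2145)<.02); print("knob top",np.median(z[m]),m.sum())
r=np.hypot(W[...,0]-AX[0],W[...,1]-AX[1]); m=(r>.03)&(r<.05)&(z>.09)&(z<.12); print("disc",np.median(z[m]))
m=(z>.1)&(z<.115)&(np.hypot(W[...,0]-.714,W[...,1]-.389)<.08); print("mug",np.median(W[m],0))
f=arm.grab_frame("side"); save("s30",f["img"],(190,150,430,390),2.5)
s=arm.get_state(); print(s["eef_pos"],s["force"],s["t"])
E
```

```text
t: 37.8
eef_pos: [0.4218, -0.2149, 0.2878]
ee_rot: [3.14, -0.007, -0.049]
force: [-1.0, -0.0, -1.4]
width: 0.0616
t: 38.4
eef_pos: [0.4074, -0.413, 0.2827]
ee_rot: [-3.141, 0.001, -0.053]
force: [-0.8, -0.2, -0.1]
width: 0.0616
[0.57548097 0.10472486 0.15704746] [0.0498286  0.04957587 0.02198077] [0.03581311 0.00178936]
[0.49314846 0.10964375 0.15716823] [0.04726586 0.04928971 0.02234236] [-0.04666332  0.00247998]
table 0.12737341432794835
knob top 0.20255009436926275 224
disc 0.1134138055891919
mug [0.71653308 0.38807358 0.1047392 ]
[ 0.40804007 -0.41149927  0.28356354] [ 0.71838708  0.2324629  -0.47451005] 38.5
```

View pics/t30.png

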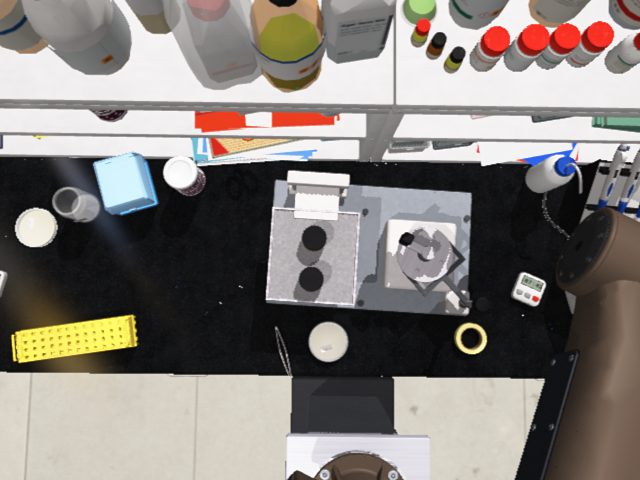

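View pics/s30.png

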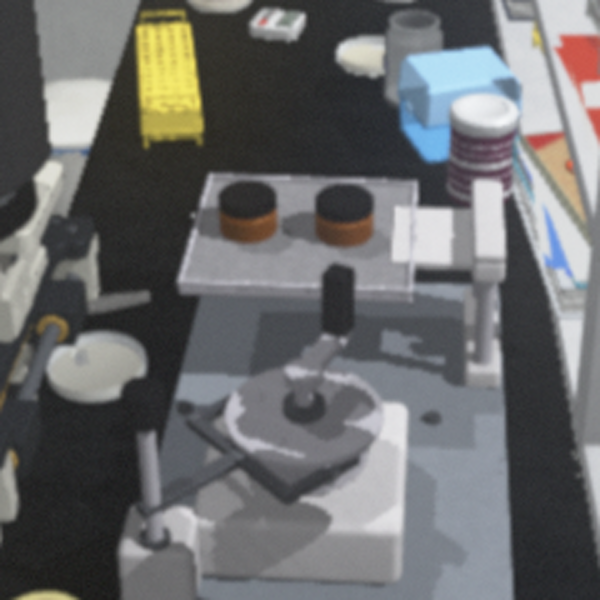

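Everything checks out: jars upright on the raised table (0.127), knob top 0.203, disc 0.113, mug unmoved, and the arm clear at rest.

```bash
python3 -c "
from station import arm
print(arm.job_done())"
```

```text
the job is handed in; nothing more can be done
None
```

The job is done and handed in at about 38.5 s. The hand-in reports no verdict, so the success below rests on my own last checks.

**What I did:** Only two jars were on the bench. I stood both on the lowered table, pushed the gear knob down 16 mm and turned the crank until the dog teeth dropped home. The disc fell about 13 mm while the table was still down. I then wound clockwise to the top stop and pulled the knob fully up.

**Last checks:**

| Item | Reading |
|---|---|
| Table upper face | 0.127 m, which is 0.082 m of lift |
| Knob top | 0.203 m, back up |
| Dog disc | 0.113 m, back up |
| Jars | both upright, about (+36, +2) and (−47, +2) mm from the table centre |
| Mug | within 3 mm of where it started |
| Arm | clear of everything and still |

**What went wrong or disagreed:**
- **Crank push:** the closed fingers caught the inner corner of the bar twice, reading about 80–90 N and then 35 N at the wrist. That is under the 120 N wrist limit. I backed off and came in again from behind each time.
- **Knob:** the force peaked at about 55 N on the down stop and 44 N on the up stop. The fingertips made this contact.
- **Bar angle:** one wrist-camera estimate was off by about 27° because the bar was partly hidden. The side view and the table height corrected it.
- **Base plate:** my fit to its corners was about 15 mm off the fit to the table. The knob and crank grip agreed with the table fit, so I used that.

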